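# Clamp a circuit board in the sprung soldering fixture

### The job

Lay the circuit board flat in the nest of the soldering fixture, either way round, setting it down gently rather than dropping it. Then put the red-headed locking pin into the hole in the yellow lug of the sprung wheel and, with the pin, turn the wheel anticlockwise against its spring, hold it there with the lug over the yellow-ringed socket, and drop the pin fully home so that the wheel stays locked with its finger over the board when you let go. Do not shift the other things on the table.

Things in the scene. Friction and masses are not known exactly. Their poses are not given: they have to be found in the camera images.
- heatsink (a point): Centre of the aluminium heat sink (50 x 20 x 32 mm high) on the loose circuit board, half-way up it: the board's grip. It stands mid-board, 12 to 44 mm above the board's underside, so this point is 28 mm above the underside. x: its length and the board's; y: across. Two capacitors 14 mm across stand 47 mm from it along x, tops 26 mm above the underside.
- board_base (a point): Centre of the circuit board's underside, 28 mm below heatsink, same axes, z up. Green board on an orange carrier, together 130 (x) x 70 (y) x 12 mm, 0.15 to 0.3 kg, balanced at its middle. At the start it lies flat on the table left or right of the fixture.
- fixture: Fixed aluminium plate 200 (x) x 290 (y) x 40 mm high; origin at the centre of its underside, on the table. In its axes (mm) the nest's centre is at (0, 80), the wheel's axis at (0, -70), the socket at (-50, -120).
- nest (a point): Centre of the nest's floor, on top of the fixture's plate, 40 mm above the table. x is the nest's long direction, z up. Black guide bars 10 mm high bound a space 138 (x) x 78 (y) mm for the board.
- socket (a point): Mouth of the lock socket in the fixture's plate, level with its top (40 mm above the table), ringed in yellow: a vertical round hole 17 mm wide with a 2 mm chamfer, 28 mm deep; axes as nest.
- wheel_axis (a point): Point on the sprung wheel's vertical axis, 40 mm above the table. Blue disc 100 mm across, 44 to 64 mm above the table, hub and coil up to 76 mm. A steel finger 18 mm wide reaches 125 mm from the axis, 56 to 68 mm above the table: at rest swung off the nest, when locked it points over the board's edge, 4 mm above it.
- wheel_hole (a point): Centre of the upper mouth of the hole in the wheel's yellow lug, 64 mm above the table, 70 mm from the axis. Vertical through-hole 17 mm wide, 2 mm chamfer; the lug is 20 mm thick, its underside 4 mm above the plate. It turns with the wheel and lies straight over the socket when the wheel is at 1.2 rad.
- wheel (a joint): Angle of the sprung wheel, rad: 0 at rest on its stop, growing anticlockwise seen from above; 1.2 is the locking position, 1.4 the far stop. The spring always turns it back towards 0: about 2.6 N at the lug's hole at rest, 7.7 N at the locking position.
- pin_head (a point): Centre of the red head of the loose locking pin (0.08 to 0.16 kg), half-way up the head. Head 26 x 26 x 44 mm high (x, y along its sides, z up); under it a steel shank 13 mm thick, 48 long, its last 6 mm tapered to 7 mm. It starts upright in its wooden block, head resting on it. Fully home, the head rests on the lug, the tip 24 mm deep in the socket.
- pin_tip (a point): Foot of the pin's shank on its axis, 70 mm below pin_head.
- pin_rest: Fixed wooden parking block of the pin, 70 x 70 x 56 mm high, with a vertical hole 17 mm wide in its middle; origin at the centre of its underside. Left or right of the fixture.
- tin: Bystander: yellow tin, 60 across, 34 mm high, loose, beyond the work; origin at its underside.
- cell: Bystander: black battery cell standing, 32 across, 60 mm high, loose; origin at its underside.
- stand: Bystander: work-holding stand with crossbar and clips, 180 wide along its y, 100 mm high, loose, beyond the fixture; origin at the centre of its underside.
Not all that is in view belongs to the job. Of the things that look like the part that bears heatsink, the larger one is meant.

How it is judged:
By the outcome, as a careful person would: the job done as asked, in the order asked, and still so for the second after the job is handed in, with the robot touching nothing.
It also fails if it takes over 69 s, if anything falls off the work surface, if the arm or the gripper's body presses on something with over 40 N, if the wrist force passes 120 N, or if a joint passes its speed limit or range.

### The arm

A 6-joint arm with a two-finger parallel gripper is mounted at the origin on the work surface. World frame = base frame: x ahead of the robot, y to its left, z up, the work surface at z = 0. Lengths are in m, angles in degrees, forces in N, time in s.
With the tool pointing down it reaches from about 0.225 to 0.875 m from the base axis. Payload 3.4 kg.
Tool frame: the origin (TCP) lies on the centre line of the jaws, within the pads' length; the fingertips stand 14 mm ahead of it and the grasp point (between the pads) lies 5 mm behind it (bot.tips_ahead is the distance from the TCP to the fingertips, in m); z points along the fingers, y is the direction in which the jaws open and shut (so a half turn about z gives the same grasp; the last joint's range is limited). The gripper opens to 85 mm and grips with 20 to 120 N. Pads are 22 mm wide; open, the fingers measure 114 mm over their backs; the gripper's body (76 mm by 85 mm) begins 54 mm behind the grasp point. The pads swing forward as they close: fully open they stand 13 mm farther back than shut.
Start: joints at [-82.162, 15.808, 86.224, -0, 77.962, -6.933], TCP at [0.147, -0.556, 0.245] pointing down, gripper open.
Joint ranges: [-165.64, 165.64], [-43.16, 119.46], [12.63, 154.43], [-67.54, 247.53], [6.08, 155.33], [-154.97, 154.97]. Speed limits (degrees/s): [147.25, 147.25, 180, 180, 180, 180].

### API

Orientations are given as [roll, pitch, yaw] about the fixed x, y, z axes, in that order (R = Rz(yaw) Ry(pitch) Rx(roll)).
In Python, from bench import bot, imaging gives the robot as it stands.
- The arm moves only by the tool apply_moves, never from a script. Its argument "motion" is a list of rows, each an object of numbers: "ax", "ay", "az": the turn, a rotation vector about the tool's x, y, z in units of 5 degrees (1.0 is 5 degrees); "x", "y", "z": the shift along the tool's x, y, z in units of 40 mm (1.0 is 40 mm); "hand": the closure, from -1 (fully open) to 1 (shut), so that 0 is half open. In form: [{"ax": .., "ay": .., "az": .., "x": .., "y": .., "z": .., "hand": ..}, ...]. A call has 1 to 20 rows; each row is the pose to reach, as a shift and turn from the pose commanded when the call began, along the tool's axes at that moment; what a row does not reach only later rows make up. A row lasts 1/12 s, in which the tool goes at most 41.7 mm and 7.16 degrees, less where a joint would pass 70% of its speed; a pose out of reach is approached as far as the arm can. A call with a gripper value outside its range is refused whole. The fingers move at their own pace and stop on an object; the grip force is fixed at half the most. Time passes only in rows, so rows that repeat a pose let the fingers close. It gives the time, the measured TCP pose, the force and the opening at its end, in the units of the state.
- bot.state(): the state, without advancing time (a new reading comes with each control period).
- imaging.camera(name): name is "side" or "top"; returns the picture (480x640x3 uint8, red, green, blue); there is no depth.
- imaging.camera_info(name): a dict with "intrinsics" (3x3 intrinsics, pixels), "R" (3x3) and "t" (3): a world point X has camera coordinates R X + t. Camera axes: x right, y down, z forward; pixel columns grow to the right and rows downward; lengths in m; the calibration is good to about 2 mm. A picture is of the moment at which its call begins. camera_info takes no time and is no camera call.
- bot.close_job(): hands the job in, once; it reports no verdict.
The state is a dict: "clock": time; "joints": joint angles; "dq": joint speeds; "tau": joint torques, N m; "tcp_pos": TCP position; "ee_rot": TCP orientation; "ft_force": force on the tool from outside, world axes, zero at the start; "moment": the same for the moment, N m; "opening": finger opening in m.
Only numpy, scipy, OpenCV 4.12 (cv2) and the standard library are available. Lean on these libraries where they do the work, as an engineer would, in place of code of your own. Each camera call takes 0.05 s, during which the arm holds its last target.

## Working session

There is one attempt and no reset: what is moved stays moved. The work goes in short steps, Python scripts to look and compute and a tool call to move; the robot and the scene stay as the last step left them, time stands still between calls to the robot, and variables do not carry over. Pictures are saved under pics/ and viewed, and the job is handed in when it is done.

Besides the shell and the picture viewer there is one more tool, called after "Emit:" in YAML: its name, and indented under it one key for each argument. apply_moves: Moves the arm, as the interface text tells. Its arguments: {"type":"object","properties":{"motion":{"type":"array","items":{"type":"object","properties":{"ax":{"type":"number"},"ay":{"type":"number"},"az":{"type":"number"},"x":{"type":"number"},"y":{"type":"number"},"z":{"type":"number"},"hand":{"type":"number"}}}}},"required":["motion"]}

```bash
ls; mkdir -p pics
python3 - <<'E'
from bench import bot, imaging
import cv2
print(bot.state(), bot.tips_ahead)
for n in("side","top"):
    im=imaging.camera(n); cv2.imwrite(f"pics/{n}0.png",im[:,:,::-1]); print(imaging.camera_info(n))
E
```

```text
pics
{'clock': 0.0, 'joints': array([-8.21626195e+01,  1.58471194e+01,  8.62950665e+01, -1.27896279e-04,
        7.79629069e+01, -6.93427085e+00]), 'dq': array([-0.03606493, -0.0098645 ,  0.06683022, -0.03424065, -0.00436988,
       -0.02170839]), 'tau': array([-2.45701805e-03, -4.16780198e+01, -2.45807523e+01, -4.92451654e-04,
        1.11204333e-02,  1.22171312e-05]), 'tcp_pos': array([ 0.14651617, -0.55549479,  0.24444577]), 'ee_rot': array([-1.79895661e+02, -1.25637858e-02,  1.47716667e+01]), 'ft_force': array([ 0.0754982 , -0.10338044,  0.60152572]), 'moment': array([-0.01771499, -0.00751778, -0.0128702 ]), 'opening': 0.08532697024275199} 0.014
{'intrinsics': array([[562.08689932,   0.        , 323.83217042],
       [  0.        , 562.08689932, 228.02824848],
       [  0.        ,   0.        ,   1.        ]]), 'R': array([[-0.91632111, -0.40006838,  0.01734692],
       [-0.24607191,  0.5283729 , -0.81257043],
       [ 0.31591809, -0.74884403, -0.58260483]]), 't': array([0.53268172, 0.25572355, 1.08266224])}
{'intrinsics': array([[486.5573797 ,   0.        , 322.85545303],
       [  0.        , 486.5573797 , 234.03002878],
       [  0.        ,   0.        ,   1.        ]]), 'R': array([[ 0.11456043, -0.99340291, -0.00515355],
       [-0.9712619 , -0.11091461, -0.2105903 ],
       [ 0.20862941,  0.02913076, -0.97756082]]), 't': array([-0.1095807 ,  0.62230392,  0.92441545])}
```

View pics/top0.png

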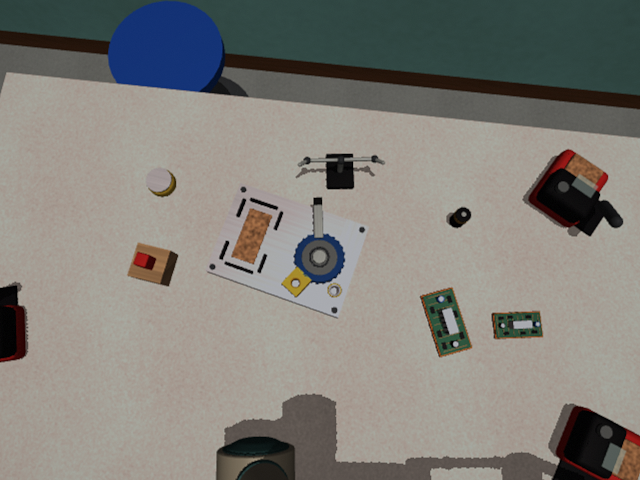

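View pics/side0.png

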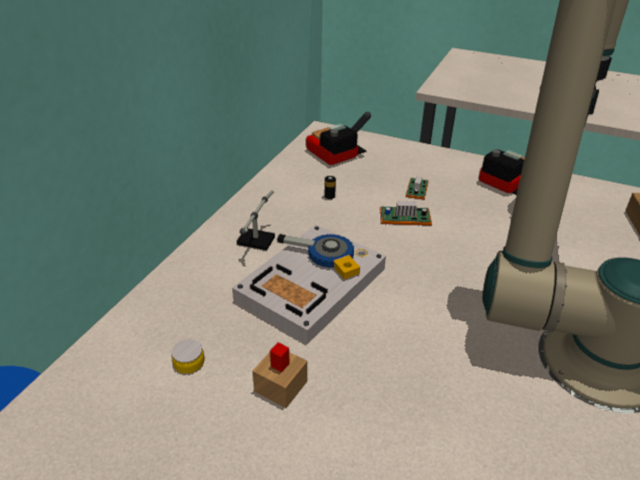

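Candidates for the board are the larger one at top (446,322) and the smaller at (517,324); I take the larger. The pin is the red head at (145,260) in its wooden block. The red and black tools at (580,190), (595,440) and (10,330) are not part of the job. Next: close crops.

Run:
```python
import cv2
im=cv2.imread("pics/top0.png")
def crop(x,y,w,h,s,n):
    cv2.imwrite(n,cv2.resize(im[y:y+h,x:x+w],None,fx=s,fy=s,interpolation=cv2.INTER_CUBIC))
crop(400,270,100,100,6,"pics/c_board.png")
crop(200,175,180,150,4,"pics/c_fix.png")
crop(110,225,80,70,8,"pics/c_pin.png")
```

```text
(no output)
```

View pics/c_board.png

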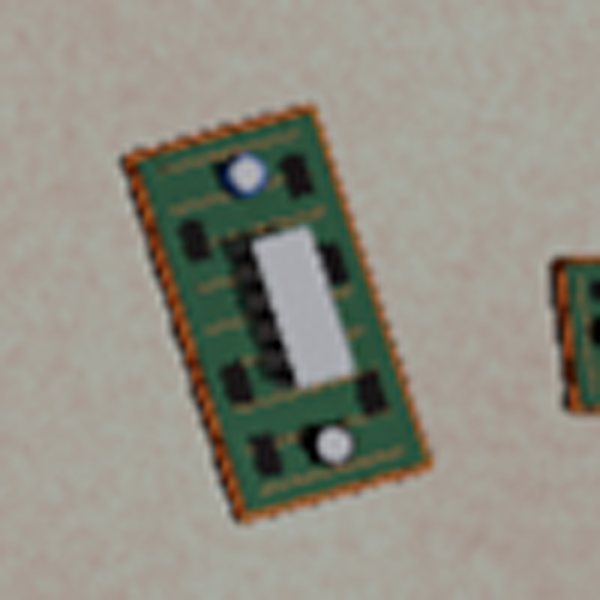

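View pics/c_fix.png

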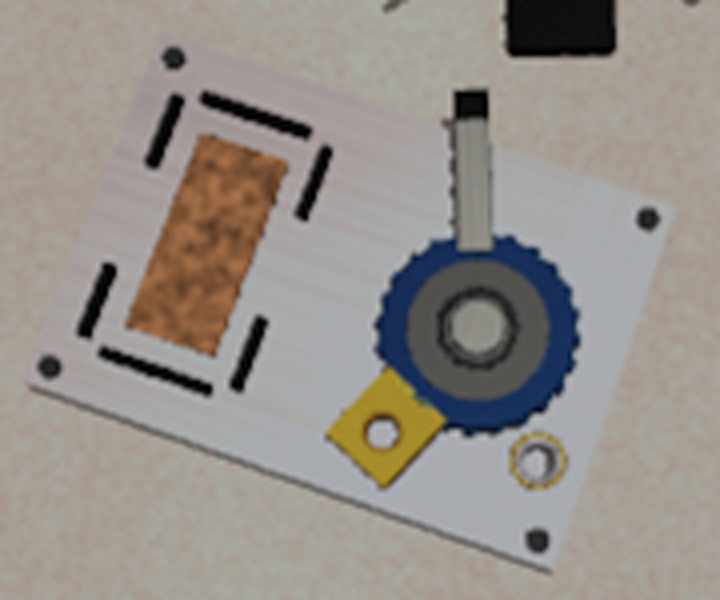

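View pics/c_pin.png

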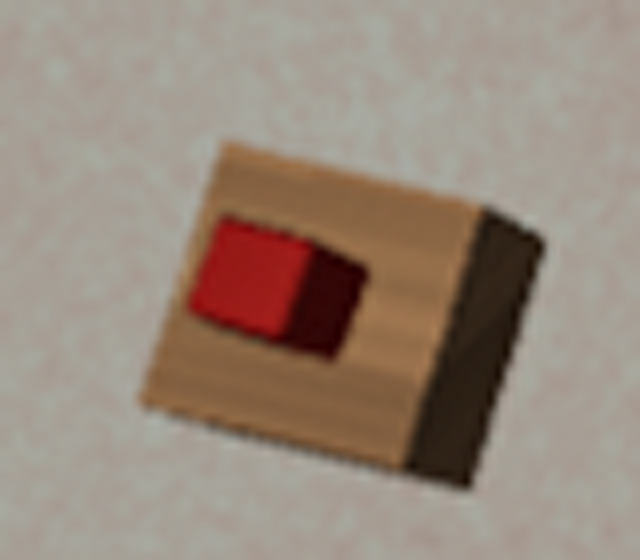

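```bash
cat > h.py <<'E'
import numpy as np, cv2
from scipy.optimize import least_squares
from bench import bot, imaging
I={n:imaging.camera_info(n) for n in("top","side")}
def proj(n,P):
    i=I[n]; c=np.atleast_2d(P)@np.array(i["R"]).T+i["t"]; p=c@np.array(i["intrinsics"]).T; return p[:,:2]/p[:,2:]
def back(n,uv,z):
    i=I[n]; R=np.array(i["R"]); C=-R.T@i["t"]
    d=R.T@np.linalg.inv(i["intrinsics"])@np.array([uv[0],uv[1],1.]); return C+d*(z-C[2])/d[2]
def un(o,s,pts): return [((x+.5)/s-.5+o[0],(y+.5)/s-.5+o[1]) for x,y in pts]
def fit(body,z,obs,n="top",x0=None):
    body=np.array(body,float); W=np.array([back(n,o,z_)[:2] for o,z_ in zip(obs,np.broadcast_to(z,len(obs)))])
    a=body-body.mean(0); b=W-W.mean(0)
    th=np.arctan2((a[:,0]*b[:,1]-a[:,1]*b[:,0]).sum(),(a*b).sum())
    R=np.array([[np.cos(th),-np.sin(th)],[np.sin(th),np.cos(th)]]); t=W.mean(0)-R@body.mean(0)
    e=W-(body@R.T+t); return t,np.degrees(th),(e*1000).round(1)
def rect(a,b): return [(a,b),(a,-b),(-a,-b),(-a,b)]
E
python3 - <<'E'
from h import *
# fixture: nest left in image; image left = +y world. body corners: TL,TR,BR,BL in image
f=un((200,175),4,[(165,42),(676,205),(553,570),(28,383)])
print("fix",fit([(.1,.145),(.1,-.145),(-.1,-.145),(-.1,.145)],.04,f))
F=fit([(.1,.145),(.1,-.145),(-.1,-.145),(-.1,.145)],.04,f)
th=np.radians(F[1]);R=np.array([[np.cos(th),-np.sin(th)],[np.sin(th),np.cos(th)]])
for n,p in dict(nest=(0,.08),ax=(0,-.07),sock=(-.05,-.12)).items(): print(n,F[0]+R@p)
s,hb,lg=un((200,175),4,[(538,460),(477,325),(382,432)])
print("meas sock",back("top",s,.04),"hub",back("top",hb,.076),"lug",back("top",lg,.064))
# nest bars inner corners approx: bar centers avg
b=un((200,175),4,[(256,115),(155,371),(165,131),(249,354),(314,183),(97,300)])
print("bars",[back("top",p,.05).round(4) for p in b])
c=un((400,270),6,[(125,157),(315,105),(432,463),(240,520)])
print("board",fit([(.065,.035),(.065,-.035),(-.065,-.035),(-.065,.035)],.012,c))
c=un((400,270),6,[(250,243),(310,225),(355,368),(297,388)])
print("sink",fit([(.025,.01),(.025,-.01),(-.025,-.01),(-.025,.01)],.044,c))
c=un((110,225),8,[(225,215),(312,238),(275,342),(190,310)])
print("pin",fit(rect(.013,.013)[0:0]+[(.013,.013),(.013,-.013),(-.013,-.013),(-.013,.013)],.1,c))
c=un((110,225),8,[(225,145),(485,207),(407,470),(145,402)])
print("block",fit([(.035,.035),(.035,-.035),(-.035,-.035),(-.035,.035)],.056,c))
E
python3 - <<'E'
import cv2
im=cv2.imread("pics/side0.png")
def crop(x,y,w,h,s,n):
    cv2.imwrite(n,cv2.resize(im[y:y+h,x:x+w],None,fx=s,fy=s,interpolation=cv2.INTER_CUBIC))
crop(225,220,170,120,4,"pics/s_fix.png")
crop(370,170,80,65,8,"pics/s_board.png")
crop(240,335,80,75,8,"pics/s_pin.png")
E
```

```text
fix (array([0.59744593, 0.03097444]), np.float64(-12.402052951877934), array([[-3.6, -1.8],
       [ 0.6,  1.6],
       [ 0.9,  2.3],
       [ 2.1, -2.1]]))
nest [0.61462756 0.10910761]
ax [ 0.58241201 -0.03739208]
sock [ 0.52284026 -0.07548679]
meas sock [ 0.52365868 -0.07326607  0.04      ] hub [ 0.58340841 -0.03542856  0.076     ] lug [0.52624627 0.00580135 0.064     ]
bars [array([0.6854, 0.0936, 0.05  ]), array([0.5454, 0.1259, 0.05  ]), array([0.6714, 0.1398, 0.05  ]), array([0.5596, 0.0794, 0.05  ]), array([0.6525, 0.0585, 0.05  ]), array([0.5784, 0.1611, 0.05  ])]
board (array([ 0.48831371, -0.30986807]), np.float64(21.900140302059956), array([[-1.2, -0.8],
       [-1.7, -0.5],
       [ 1.6,  1.3],
       [ 1.4,  0. ]]))
sink (array([ 0.48834465, -0.31062753]), np.float64(21.957084181536487), array([[-0.8,  0.2],
       [-0. , -0.8],
       [ 1. ,  0.2],
       [-0.2,  0.4]]))
pin (array([0.5337598 , 0.30725691]), np.float64(-9.927802516865684), array([[-0.9, -1.5],
       [ 0.4,  1.9],
       [-0.2,  1.5],
       [ 0.7, -2. ]]))
block (array([0.53348457, 0.30697996]), np.float64(-6.736812991369642), array([[-0.7,  0.3],
       [-0.8,  0.5],
       [ 0.1, -0.3],
       [ 1.3, -0.6]]))
```

View pics/s_fix.png

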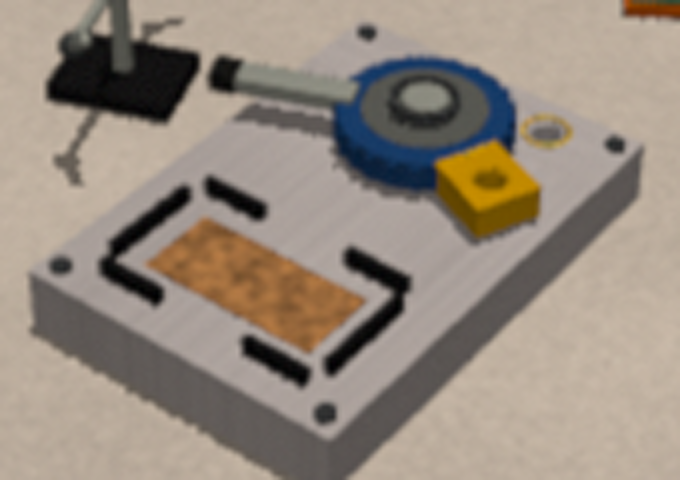

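View pics/s_board.png

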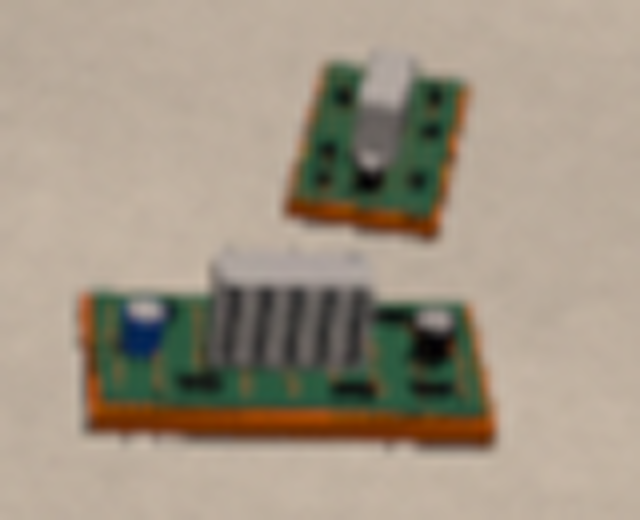

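View pics/s_pin.png

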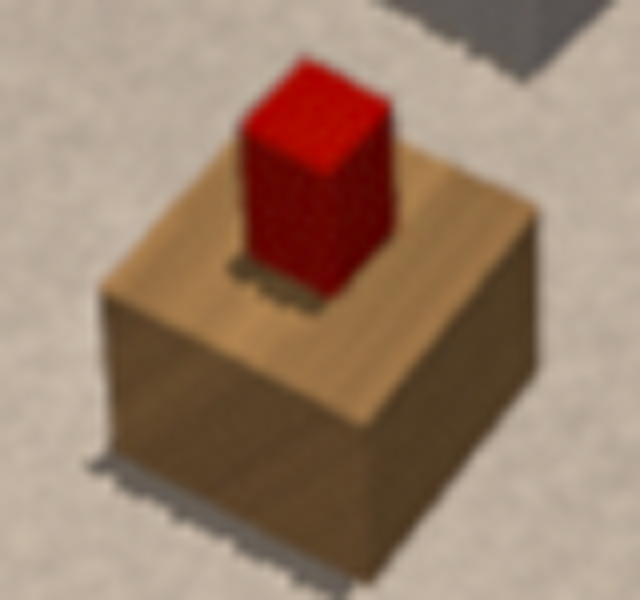

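Run:
```python
from h import *
T=lambda p:un((200,175),4,[p])[0]; S=lambda p:un((225,220),4,[p])[0]
lr=np.array([0,-.07])+.07*np.array([np.cos(np.radians(225)-1.2),np.sin(np.radians(225)-1.2)])
obs=[("top",(676,205),(.1,-.145,.04)),("top",(553,570),(-.1,-.145,.04)),("top",(28,383),(-.1,.145,.04)),
("top",(538,460),(-.05,-.12,.04)),("top",(477,325),(0,-.07,.076)),("top",(382,432),(*lr,.064)),
("top",(256,115),(.072,.08,.05)),("top",(155,371),(-.072,.08,.05)),
("side",(30,275),(.1,.145,.04)),("side",(330,440),(-.1,.145,.04)),("side",(643,152),(-.1,-.145,.04)),
("side",(546,131),(-.05,-.12,.04)),("side",(425,97),(0,-.07,.076)),("side",(490,180),(*lr,.064)),
("side",(150,220),(.072,.08,.05)),("side",(365,335),(-.072,.08,.05))]
def solve(obs,x0,use):
    def f(p):
        r=[]
        for n,uv,b in obs:
            if n not in use: continue
            c,s=np.cos(p[2]),np.sin(p[2]); X=[p[0]+c*b[0]-s*b[1],p[1]+s*b[0]+c*b[1],b[2]]
            r.append(proj(n,X)[0]-uv)
        return np.ravel(r)
    s=least_squares(f,x0,loss="soft_l1"); return s.x,f(s.x).reshape(-1,2).round(1)
ob=[(n,(T if n=="top" else S)(p),b) for n,p,b in obs]
for u in (["top"],["side"],["top","side"]):
    x,r=solve(ob,[.6,.03,-.2],u); print(u,x[:2].round(4),np.degrees(x[2]).round(2)); print(r.tolist())
    c,s=np.cos(x[2]),np.sin(x[2]);R=np.array([[c,-s],[s,c]])
    for n,p in dict(nest=(0,.08),ax=(0,-.07),sock=(-.05,-.12),lug=lr).items(): print("  ",n,(x[:2]+R@p).round(4))
B=lambda p:un((370,170),8,[p])[0]; P=lambda p:un((240,335),8,[p])[0]
Bt=lambda p:un((400,270),6,[p])[0]; Pt=lambda p:un((110,225),8,[p])[0]
q=lambda a,b,z:[(a,b,z),(a,-b,z),(-a,-b,z),(-a,b,z)]
bo=[("top",Bt(p),b) for p,b in zip([(125,157),(315,105),(432,463),(240,520)],q(.065,.035,.012))]
bo+=[("top",Bt(p),b) for p,b in zip([(250,243),(310,225),(355,368),(297,388)],q(.025,.01,.044))]
print("caps/side px", )
# side: left end = +x ; near bottom edge = +y
bo+=[("side",B(p),b) for p,b in zip([(92,412),(80,295),(470,308),(493,420)],[(.065,.035,.01),(.065,-.035,.012),(-.065,-.035,.012),(-.065,.035,.01)])]
po=[("top",Pt(p),b) for p,b in zip([(225,215),(312,238),(275,342),(190,310)],q(.013,.013,.1))]
po+=[("side",P(p),b) for p,b in zip([(243,125),(306,58),(392,104),(322,178)],q(.013,.013,.1))]
ko=[("top",Pt(p),b) for p,b in zip([(225,145),(485,207),(407,470),(145,402)],q(.035,.035,.056))]
ko+=[("side",P(p),b) for p,b in zip([(102,290),(540,212),(365,428)],[(.035,.035,.056),(-.035,-.035,.056),(-.035,.035,.056)])]
for nm,o,x0 in(("board",bo,[.488,-.31,.38]),("pin",po,[.534,.307,-.17]),("block",ko,[.534,.307,-.12])):
  for u in (["top"],["side"],["top","side"]):
    x,r=solve(o,x0,u); print(nm,u,x[:2].round(4),np.degrees(x[2]).round(2),abs(r).max())
```

```text
['top'] [0.5984 0.0323] -12.61
[[0.3, 0.1], [0.3, 0.2], [-1.8, 0.1], [0.3, 0.1], [0.3, 0.2], [0.2, -0.3], [-0.4, -0.4], [-0.1, -0.1]]
   nest [0.6159 0.1103]
   ax [ 0.5832 -0.036 ]
   sock [ 0.5235 -0.0739]
   lug [0.5268 0.0055]
['side'] [0.5957 0.035 ] -12.77
[[-0.8, 0.2], [0.1, 1.4], [0.4, -1.3], [0.1, 1.0], [-0.0, -0.7], [0.2, 0.4], [-0.2, -0.5], [0.1, -0.9]]
   nest [0.6134 0.113 ]
   ax [ 0.5803 -0.0333]
   sock [ 0.5204 -0.071 ]
   lug [0.524  0.0084]
['top', 'side'] [0.5976 0.0327] -12.56
[[0.0, 0.4], [0.1, 0.5], [-2.1, 0.5], [0.1, 0.5], [0.0, 0.5], [-0.0, 0.1], [-0.7, 0.0], [-0.3, 0.3], [-0.9, -0.6], [0.0, 0.3], [-0.2, -2.2], [-0.5, 0.1], [-0.5, -1.5], [-0.2, -0.6], [-0.4, -1.2], [-0.1, -1.9]]
   nest [0.615  0.1108]
   ax [ 0.5824 -0.0356]
   sock [ 0.5227 -0.0736]
   lug [0.526  0.0058]
caps/side px
board ['top'] [ 0.4884 -0.3103] 21.86 0.9
board ['side'] [ 0.4861 -0.3088] 22.11 0.9
board ['top', 'side'] [ 0.4879 -0.3102] 21.88 1.3
pin ['top'] [0.5338 0.3073] -10.43 1.1
pin ['side'] [0.5322 0.3091] -11.48 1.8
pin ['top', 'side'] [0.5331 0.3082] -11.01 2.0
block ['top'] [0.5335 0.307 ] -6.67 0.6
block ['side'] [0.532 0.308] -7.53 0.4
block ['top', 'side'] [0.5329 0.3074] -6.92 0.8
```

```bash
cat >> h.py <<'E'
from scipy.spatial.transform import Rotation as Ro
def units(cmd,tgt):
    """cmd, tgt: (x,y,z,yaw) with tool straight down -> units x,y,z,az"""
    y=np.radians(cmd[3]); d=np.array(tgt[:3])-cmd[:3]
    X=np.array([np.cos(y),np.sin(y),0]);Y=np.array([np.sin(y),-np.cos(y),0])
    return np.round([d@X/.04,d@Y/.04,-d[2]/.04,-((tgt[3]-cmd[3]+180)%360-180)/5],3)
def after(cmd,u):
    y=np.radians(cmd[3]);X=np.array([np.cos(y),np.sin(y),0]);Y=np.array([np.sin(y),-np.cos(y),0])
    p=np.array(cmd[:3])+.04*(u[0]*X+u[1]*Y-u[2]*np.array([0,0,1])); return [*p.round(5),round(cmd[3]-5*u[3],3)]
def st():
    s=bot.state(); print(s["clock"].__round__(2),"tcp",s["tcp_pos"].round(4),"rot",s["ee_rot"].round(2),"F",s["ft_force"].round(1),"M",s["moment"].round(2),"op",round(s["opening"],4),"q",s["joints"].round(0)); return s
E
python3 - <<'E'
from h import *
st()
c=[.147,-.556,.245,14.77]
u=units(c,[.488,-.310,.12,21.9]);print(u)
E
```

```text
0.1 tcp [ 0.1465 -0.5556  0.2445] rot [-1.799e+02 -1.000e-02  1.477e+01] F [-0.4  0.3  0. ] M [-0.02  0.03 -0.03] op 0.0852 q [-82.  16.  86.  -0.  78.  -7.]
[ 9.811 -3.773  3.125 -1.426]
```

Emit:
apply_moves:
  motion:
    - {"x": 9.81,"y": -3.77,"z": 1,"az": -1.43,"hand": -0.2}
    - {"x": 9.81,"y": -3.77,"z": 1,"az": -1.43,"hand": -0.2}
    - {"x": 9.81,"y": -3.77,"z": 1,"az": -1.43,"hand": -0.2}
    - {"x": 9.81,"y": -3.77,"z": 1,"az": -1.43,"hand": -0.2}
    - {"x": 9.81,"y": -3.77,"z": 1,"az": -1.43,"hand": -0.2}
    - {"x": 9.81,"y": -3.77,"z": 1,"az": -1.43,"hand": -0.2}
    - {"x": 9.81,"y": -3.77,"z": 1,"az": -1.43,"hand": -0.2}
    - {"x": 9.81,"y": -3.77,"z": 1,"az": -1.43,"hand": -0.2}
    - {"x": 9.81,"y": -3.77,"z": 1,"az": -1.43,"hand": -0.2}
    - {"x": 9.81,"y": -3.77,"z": 1,"az": -1.43,"hand": -0.2}
    - {"x": 9.81,"y": -3.77,"z": 2,"az": -1.43,"hand": -0.2}
    - {"x": 9.81,"y": -3.77,"z": 3.125,"az": -1.43,"hand": -0.2}
    - {"x": 9.81,"y": -3.77,"z": 3.125,"az": -1.43,"hand": -0.2}
    - {"x": 9.81,"y": -3.77,"z": 3.125,"az": -1.43,"hand": -0.2}
    - {"x": 9.81,"y": -3.77,"z": 3.125,"az": -1.43,"hand": -0.2}

```text
schema error: expected keys ax, ay, az, x, y, z, hand
```

Emit:
apply_moves:
  motion:
    - {"ax": 0,"ay": 0,"x": 9.81,"y": -3.77,"z": 1,"az": -1.43,"hand": -0.2}
    - {"ax": 0,"ay": 0,"x": 9.81,"y": -3.77,"z": 1,"az": -1.43,"hand": -0.2}
    - {"ax": 0,"ay": 0,"x": 9.81,"y": -3.77,"z": 1,"az": -1.43,"hand": -0.2}
    - {"ax": 0,"ay": 0,"x": 9.81,"y": -3.77,"z": 1,"az": -1.43,"hand": -0.2}
    - {"ax": 0,"ay": 0,"x": 9.81,"y": -3.77,"z": 1,"az": -1.43,"hand": -0.2}
    - {"ax": 0,"ay": 0,"x": 9.81,"y": -3.77,"z": 1,"az": -1.43,"hand": -0.2}
    - {"ax": 0,"ay": 0,"x": 9.81,"y": -3.77,"z": 1,"az": -1.43,"hand": -0.2}
    - {"ax": 0,"ay": 0,"x": 9.81,"y": -3.77,"z": 1,"az": -1.43,"hand": -0.2}
    - {"ax": 0,"ay": 0,"x": 9.81,"y": -3.77,"z": 1,"az": -1.43,"hand": -0.2}
    - {"ax": 0,"ay": 0,"x": 9.81,"y": -3.77,"z": 1,"az": -1.43,"hand": -0.2}
    - {"ax": 0,"ay": 0,"x": 9.81,"y": -3.77,"z": 2,"az": -1.43,"hand": -0.2}
    - {"ax": 0,"ay": 0,"x": 9.81,"y": -3.77,"z": 3.125,"az": -1.43,"hand": -0.2}
    - {"ax": 0,"ay": 0,"x": 9.81,"y": -3.77,"z": 3.125,"az": -1.43,"hand": -0.2}
    - {"ax": 0,"ay": 0,"x": 9.81,"y": -3.77,"z": 3.125,"az": -1.43,"hand": -0.2}
    - {"ax": 0,"ay": 0,"x": 9.81,"y": -3.77,"z": 3.125,"az": -1.43,"hand": -0.2}

```text
clock: 1.35
tcp_pos: [0.4879, -0.311, 0.1213]
ee_rot: [179.9, -0.0, 21.9]
ft_force: [0.2, -0.2, 0.7]
opening: 0.0512
```

```bash
cat >> h.py <<'E'
def snap(n,tag,x,y,w,h,s,pts=None):
    im=imaging.camera(n)[:,:,::-1].copy()
    cv2.imwrite(f"pics/{tag}_full.png",im)
    o=cv2.resize(im[y:y+h,x:x+w],None,fx=s,fy=s,interpolation=cv2.INTER_CUBIC)
    for P in pts or []:
        u=(proj(n,P)[0]-[x,y]+.5)*s-.5; cv2.drawMarker(o,tuple(int(round(v)) for v in u),(255,0,255),cv2.MARKER_CROSS,10,1)
    cv2.imwrite(f"pics/{tag}.png",o)
E
python3 - <<'E'
from h import *
s=st(); p=s["tcp_pos"]
snap("top","t1",370,240,160,140,5,[p,[.4884,-.3103,.044]])
snap("side","s1",350,120,110,120,5,[p,p-[0,0,.014],[.4884,-.3103,.044]])
E
```

```text
1.35 tcp [ 0.4879 -0.311   0.1213] rot [ 1.7994e+02 -2.0000e-02  2.1890e+01] F [ 0.2 -0.2  0.7] M [-0.06 -0.    0.  ] op 0.0512 q [-39.  21.  97.  -0.  62.  29.]
```

View pics/s1.png

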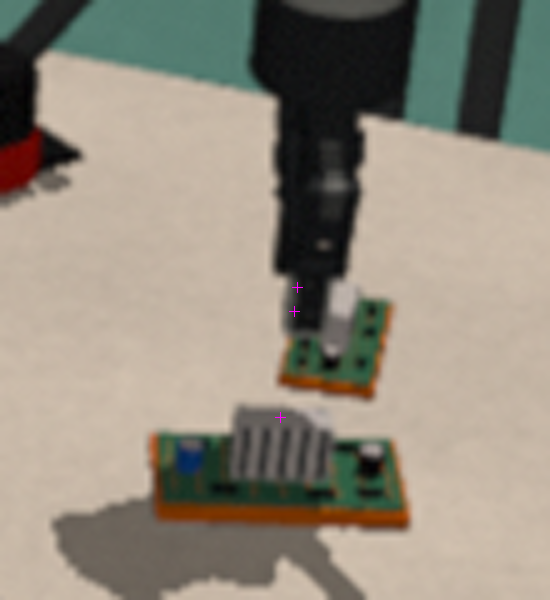

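View pics/t1.png

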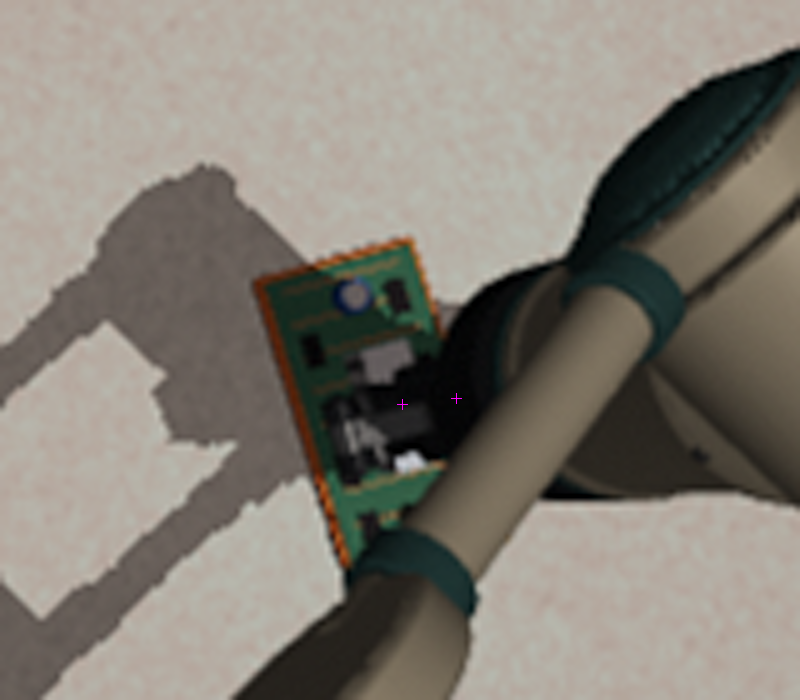

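The side view shows the fingertips straddling above the larger board's heat sink, and the top view agrees. Descend and grip.

Emit:
apply_moves:
  motion:
    - {"ax": 0,"ay": 0,"az": 0,"x": 0,"y": 0,"z": 0.8,"hand": -0.2}
    - {"ax": 0,"ay": 0,"az": 0,"x": 0,"y": 0,"z": 1.6,"hand": -0.2}
    - {"ax": 0,"ay": 0,"az": 0,"x": 0,"y": 0,"z": 2.0,"hand": -0.2}
    - {"ax": 0,"ay": 0,"az": 0,"x": 0,"y": 0,"z": 2.22,"hand": -0.2}
    - {"ax": 0,"ay": 0,"az": 0,"x": 0,"y": 0,"z": 2.22,"hand": -0.2}
    - {"ax": 0,"ay": 0,"az": 0,"x": 0,"y": 0,"z": 2.22,"hand": -0.2}
    - {"ax": 0,"ay": 0,"az": 0,"x": 0,"y": 0,"z": 2.22,"hand": 0.2}
    - {"ax": 0,"ay": 0,"az": 0,"x": 0,"y": 0,"z": 2.22,"hand": 0.5}
    - {"ax": 0,"ay": 0,"az": 0,"x": 0,"y": 0,"z": 2.22,"hand": 1}
    - {"ax": 0,"ay": 0,"az": 0,"x": 0,"y": 0,"z": 2.22,"hand": 1}
    - {"ax": 0,"ay": 0,"az": 0,"x": 0,"y": 0,"z": 2.22,"hand": 1}
    - {"ax": 0,"ay": 0,"az": 0,"x": 0,"y": 0,"z": 2.22,"hand": 1}

```text
clock: 2.45
tcp_pos: [0.4886, -0.3112, 0.0333]
ee_rot: [179.8, -0.1, 21.9]
ft_force: [-0.5, -0.4, 6.4]
opening: 0.0191
```

Run:
```python
from h import *
st()
c=after([.147,-.556,.245,14.77],[9.81,-3.77,3.125,-1.43]); c=after(c,[0,0,2.22,0]); print(c)
print(units(c,[c[0],c[1],.165,c[3]]), units(c,[.6155,.1105,.165,-12.6]))
```

```text
2.45 tcp [ 0.4886 -0.3112  0.0333] rot [ 1.7981e+02 -9.0000e-02  2.1930e+01] F [-0.5 -0.4  6.4] M [0.13 0.06 0.01] op 0.0191 q [-39.  27. 102.  -0.  50.  29.]
[np.float64(0.48799), np.float64(-0.31014), np.float64(0.0312), 21.92]
[ 0.     0.    -3.345 -0.   ] [ 6.883 -8.566 -3.345  6.904]
```

Emit:
apply_moves:
  motion:
    - {"ax": 0,"ay": 0,"az": 0,"x": 0,"y": 0,"z": -0.4,"hand": 1}
    - {"ax": 0,"ay": 0,"az": 0,"x": 0,"y": 0,"z": -1.2,"hand": 1}
    - {"ax": 0,"ay": 0,"az": 0,"x": 0,"y": 0,"z": -2.0,"hand": 1}
    - {"ax": 0,"ay": 0,"az": 0,"x": 0,"y": 0,"z": -2.8,"hand": 1}
    - {"ax": 0,"ay": 0,"az": 0,"x": 0,"y": 0,"z": -3.345,"hand": 1}
    - {"ax": 0,"ay": 0,"az": 0,"x": 0,"y": 0,"z": -3.345,"hand": 1}
    - {"ax": 0,"ay": 0,"az": 0,"x": 0,"y": 0,"z": -3.345,"hand": 1}

```text
clock: 3.03
tcp_pos: [0.4879, -0.3103, 0.1663]
ee_rot: [179.9, -0.1, 21.9]
ft_force: [-0.8, -0.6, -3.4]
opening: 0.019
```

Run:
```python
from h import *
s=st(); p=s["tcp_pos"]
snap("side","s2",340,80,130,140,5,[p])
```

```text
3.03 tcp [ 0.4879 -0.3103  0.1663] rot [ 1.7987e+02 -7.0000e-02  2.1930e+01] F [-0.8 -0.6 -3.4] M [0.01 0.01 0.03] op 0.019 q [-39.  19.  93.  -0.  68.  29.]
```

View pics/s2.png

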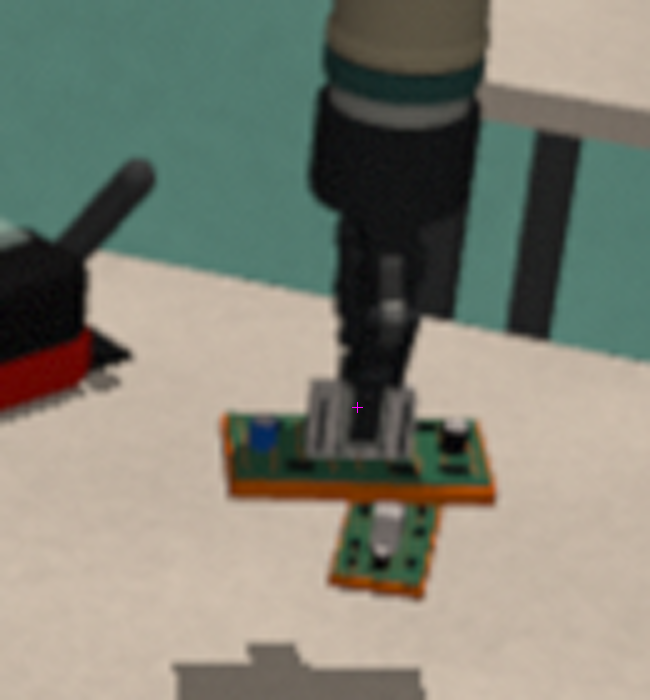

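The board is held level and mid-sink, with about 0 moment. Carry it over the nest.

Emit:
apply_moves:
  motion:
    - {"ax": 0,"ay": 0,"az": 0.5,"x": 0.4,"y": -0.5,"z": 0,"hand": 1}
    - {"ax": 0,"ay": 0,"az": 1.2,"x": 1.0,"y": -1.2,"z": 0,"hand": 1}
    - {"ax": 0,"ay": 0,"az": 2.0,"x": 1.6,"y": -2.0,"z": 0,"hand": 1}
    - {"ax": 0,"ay": 0,"az": 2.8,"x": 2.2,"y": -2.8,"z": 0,"hand": 1}
    - {"ax": 0,"ay": 0,"az": 3.6,"x": 2.8,"y": -3.6,"z": 0,"hand": 1}
    - {"ax": 0,"ay": 0,"az": 4.4,"x": 3.5,"y": -4.4,"z": 0,"hand": 1}
    - {"ax": 0,"ay": 0,"az": 5.2,"x": 4.1,"y": -5.2,"z": 0,"hand": 1}
    - {"ax": 0,"ay": 0,"az": 6.0,"x": 4.8,"y": -6.0,"z": 0,"hand": 1}
    - {"ax": 0,"ay": 0,"az": 6.5,"x": 5.5,"y": -6.8,"z": 0,"hand": 1}
    - {"ax": 0,"ay": 0,"az": 6.904,"x": 6.1,"y": -7.6,"z": 0,"hand": 1}
    - {"ax": 0,"ay": 0,"az": 6.904,"x": 6.6,"y": -8.2,"z": 0,"hand": 1}
    - {"ax": 0,"ay": 0,"az": 6.904,"x": 6.883,"y": -8.566,"z": 0,"hand": 1}
    - {"ax": 0,"ay": 0,"az": 6.904,"x": 6.883,"y": -8.566,"z": 0,"hand": 1}
    - {"ax": 0,"ay": 0,"az": 6.904,"x": 6.883,"y": -8.566,"z": 0,"hand": 1}
    - {"ax": 0,"ay": 0,"az": 6.904,"x": 6.883,"y": -8.566,"z": 0,"hand": 1}

```text
clock: 4.33
tcp_pos: [0.6137, 0.1099, 0.1631]
ee_rot: [179.9, 0.2, -12.6]
ft_force: [-0.1, -0.9, -2.2]
opening: 0.0194
```

Run:
```python
from h import *
s=st(); p=s["tcp_pos"]
snap("side","s3",190,110,200,200,4,[p,[.6155,.1105,.04]])
snap("top","t3",200,150,180,170,4,[p,[.6155,.1105,.04]])
```

```text
4.33 tcp [0.6137 0.1099 0.1631] rot [179.88   0.23 -12.58] F [-0.1 -0.9 -2.2] M [-0.01 -0.05 -0.05] op 0.0194 q [  4.  23.  87.  -0.  70. 106.]
```

View pics/s3.png

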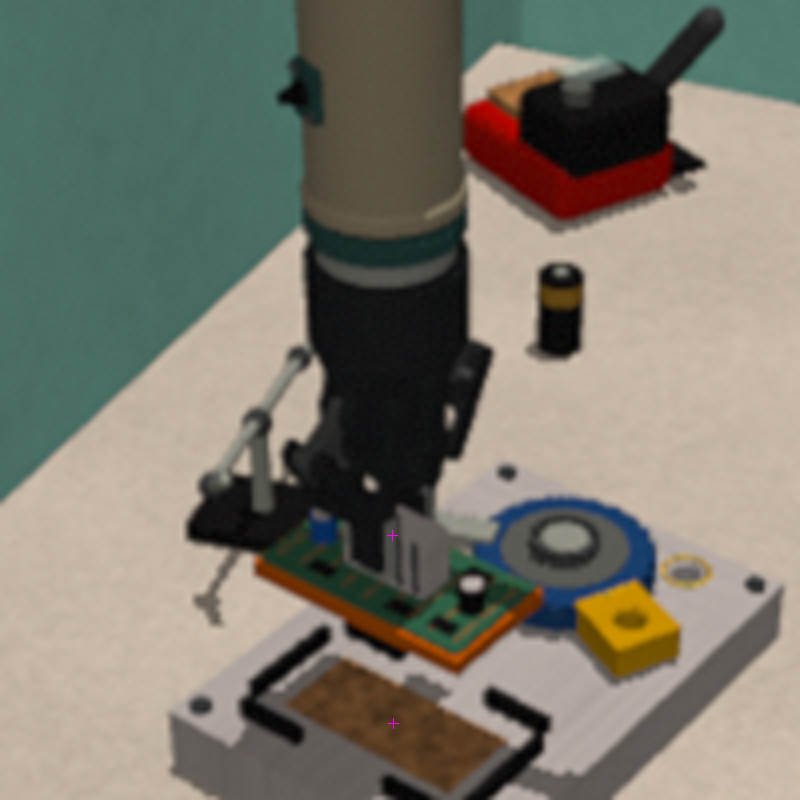

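View pics/t3.png

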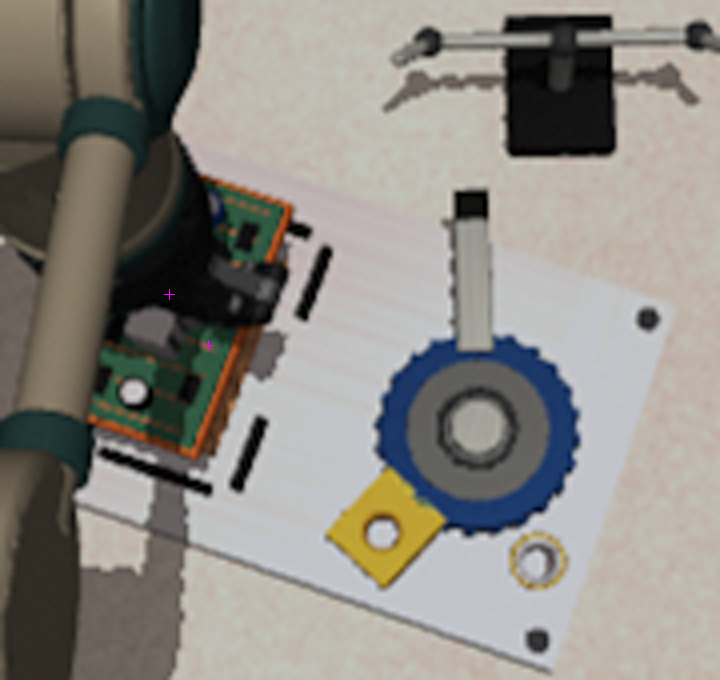

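Run:
```python
from h import *
s=st(); p=s["tcp_pos"]; z=p[2]-.0333+.026
a=back("top",un((200,150),4,[(134,392)])[0],z); b=back("side",un((190,110),4,[(472,584)])[0],z)
y=np.radians(-12.6); d=.047*np.array([np.cos(y),np.sin(y),0])
print(a,b); print("board centre",a+d,b+d,"tcp",p)
```

```text
4.43 tcp [0.6142 0.1092 0.1642] rot [ 1.7993e+02  1.3000e-01 -1.2670e+01] F [ 0.2  0.5 -2.1] M [-0.03  0.03  0.  ] op 0.0191 q [  4.  23.  87.  -0.  70. 106.]
[0.56730645 0.12006609 0.15686556] [0.56547407 0.12090359 0.15686556]
board centre [0.61317454 0.10981336 0.15686556] [0.61134216 0.11065086 0.15686556] tcp [0.61423811 0.1092266  0.16416556]
```

Emit:
apply_moves:
  motion:
    - {"ax": 0,"ay": 0,"az": 0,"x": 0.042,"y": -0.04,"z": 0.6,"hand": 1}
    - {"ax": 0,"ay": 0,"az": 0,"x": 0.042,"y": -0.04,"z": 1.2,"hand": 1}
    - {"ax": 0,"ay": 0,"az": 0,"x": 0.042,"y": -0.04,"z": 1.6,"hand": 1}
    - {"ax": 0,"ay": 0,"az": 0,"x": 0.042,"y": -0.04,"z": 1.85,"hand": 1}
    - {"ax": 0,"ay": 0,"az": 0,"x": 0.042,"y": -0.04,"z": 1.95,"hand": 1}
    - {"ax": 0,"ay": 0,"az": 0,"x": 0.042,"y": -0.04,"z": 1.95,"hand": 1}
    - {"ax": 0,"ay": 0,"az": 0,"x": 0.042,"y": -0.04,"z": 1.95,"hand": 1}
    - {"ax": 0,"ay": 0,"az": 0,"x": 0.042,"y": -0.04,"z": 1.95,"hand": 1}

```text
clock: 5.1
tcp_pos: [0.6181, 0.1115, 0.0886]
ee_rot: [-180.0, -0.1, -12.6]
ft_force: [0.3, 0.3, -2.7]
opening: 0.0189
```

Run:
```python
from h import *
s=st(); p=s["tcp_pos"]
snap("side","s4",210,220,150,120,5)
snap("top","t4",190,170,120,120,5)
```

```text
5.1 tcp [0.6181 0.1115 0.0886] rot [-1.7996e+02 -1.5000e-01 -1.2620e+01] F [ 0.3  0.3 -2.7] M [0.06 0.02 0.01] op 0.0189 q [  4.  27.  92.  -0.  61. 107.]
```

View pics/s4.png

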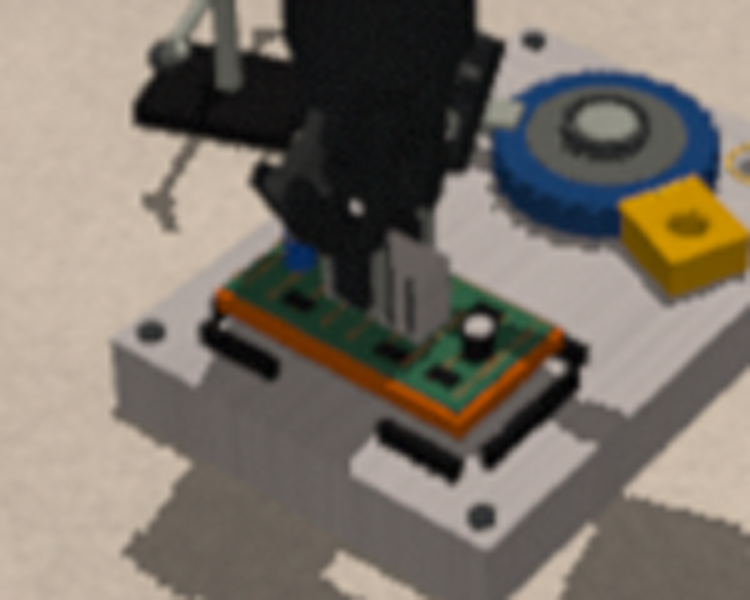

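View pics/t4.png

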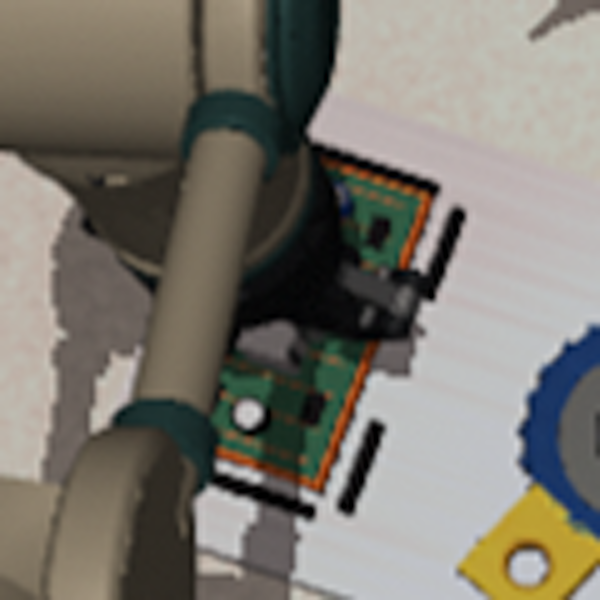

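Run:
```python
from h import *
s=st(); p=s["tcp_pos"]; z=p[2]-.0333+.026
a=back("top",un((190,170),5,[(250,413)])[0],z); b=back("side",un((210,220),5,[(480,324)])[0],z)
y=np.radians(-12.6); X=np.array([np.cos(y),np.sin(y),0]);Y=np.array([-np.sin(y),np.cos(y),0])
print("board centre",a+.047*X,b+.047*X,"tcp",p)
for n,c in(("top",((190,170),5,[(320,490)])),("top",((190,170),5,[(438,188)]))):
  zz=p[2]-.0333+.012; w=back(n,un(*c)[0],zz); print("corner",w, (w-[.6159,.1103,0])@X,(w-[.6159,.1103,0])@Y)
```

```text
5.2 tcp [0.6179 0.1117 0.0885] rot [-1.7997e+02 -1.3000e-01 -1.2610e+01] F [-0.4  0.8 -2.5] M [-0.01 -0.01 -0.07] op 0.0188 q [  4.  27.  92.  -0.  61. 107.]
board centre [0.61783129 0.11169214 0.08123775] [0.61611403 0.10990203 0.08123775] tcp [0.61788178 0.11166281 0.08853775]
corner [0.5463357  0.09209803 0.06723775] -0.06391833155288063 -0.03293858586055016
corner [0.67593038 0.06189115 0.06723775] 0.06914471586019492 -0.03414779083046153
```

Emit:
apply_moves:
  motion:
    - {"ax": 0,"ay": 0,"az": 0,"x": -0.055,"y": 0.01,"z": 0,"hand": 1}
    - {"ax": 0,"ay": 0,"az": 0,"x": -0.055,"y": 0.01,"z": 0,"hand": 1}
    - {"ax": 0,"ay": 0,"az": 0,"x": -0.055,"y": 0.01,"z": 0.08,"hand": 1}
    - {"ax": 0,"ay": 0,"az": 0,"x": -0.055,"y": 0.01,"z": 0.16,"hand": 1}
    - {"ax": 0,"ay": 0,"az": 0,"x": -0.055,"y": 0.01,"z": 0.24,"hand": 1}
    - {"ax": 0,"ay": 0,"az": 0,"x": -0.055,"y": 0.01,"z": 0.3,"hand": 1}
    - {"ax": 0,"ay": 0,"az": 0,"x": -0.055,"y": 0.01,"z": 0.34,"hand": 1}
    - {"ax": 0,"ay": 0,"az": 0,"x": -0.055,"y": 0.01,"z": 0.34,"hand": 1}
    - {"ax": 0,"ay": 0,"az": 0,"x": -0.055,"y": 0.01,"z": 0.34,"hand": 1}
    - {"ax": 0,"ay": 0,"az": 0,"x": -0.055,"y": 0.01,"z": 0.34,"hand": 1}

```text
clock: 6.03
tcp_pos: [0.6149, 0.1117, 0.0735]
ee_rot: [180.0, -0.0, -12.6]
ft_force: [-0.2, 0.4, -2.4]
opening: 0.0186
```

Run:
```python
from h import *
s=st(); p=s["tcp_pos"]
snap("side","s5",210,220,150,120,5)
```

```text
6.03 tcp [0.6149 0.1117 0.0735] rot [179.99  -0.   -12.6 ] F [-0.2  0.4 -2.4] M [-0.   -0.01  0.03] op 0.0186 q [  4.  28.  94.  -0.  59. 107.]
```

View pics/s5.png

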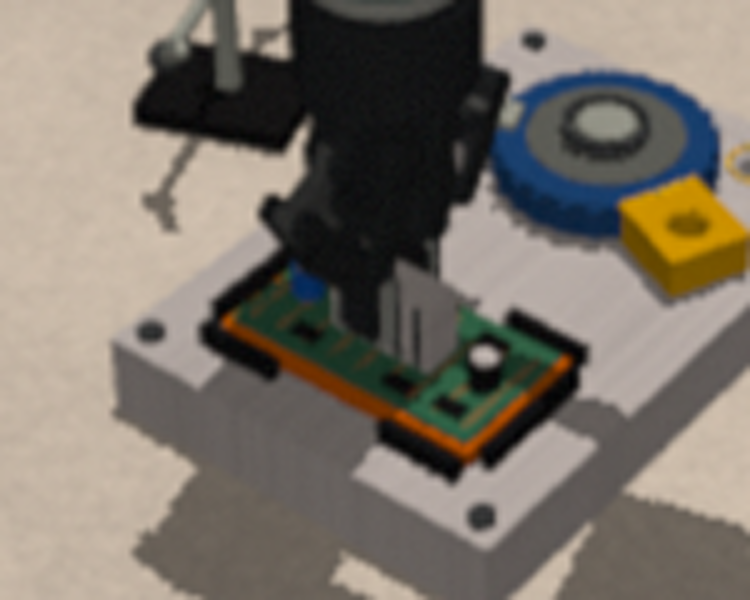

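Emit:
apply_moves:
  motion:
    - {"ax": 0,"ay": 0,"az": 0,"x": 0,"y": 0,"z": 0.015,"hand": 1}
    - {"ax": 0,"ay": 0,"az": 0,"x": 0,"y": 0,"z": 0.03,"hand": 1}
    - {"ax": 0,"ay": 0,"az": 0,"x": 0,"y": 0,"z": 0.04,"hand": 1}
    - {"ax": 0,"ay": 0,"az": 0,"x": 0,"y": 0,"z": 0.04,"hand": 1}
    - {"ax": 0,"ay": 0,"az": 0,"x": 0,"y": 0,"z": 0.04,"hand": 1}

```text
clock: 6.5
tcp_pos: [0.6149, 0.1118, 0.0733]
ee_rot: [-180.0, -0.0, -12.6]
ft_force: [-2.6, -0.0, 5.0]
opening: 0.0191
```

Emit:
apply_moves:
  motion:
    - {"ax": 0,"ay": 0,"az": 0,"x": 0,"y": 0,"z": 0,"hand": 0.5}
    - {"ax": 0,"ay": 0,"az": 0,"x": 0,"y": 0,"z": 0,"hand": 0.4}
    - {"ax": 0,"ay": 0,"az": 0,"x": 0,"y": 0,"z": 0,"hand": 0.2}
    - {"ax": 0,"ay": 0,"az": 0,"x": 0,"y": 0,"z": 0,"hand": 0.0}
    - {"ax": 0,"ay": 0,"az": 0,"x": 0,"y": 0,"z": 0,"hand": 0.0}
    - {"ax": 0,"ay": 0,"az": 0,"x": 0,"y": 0,"z": -0.3,"hand": 0.0}
    - {"ax": 0,"ay": 0,"az": 0,"x": 0,"y": 0,"z": -0.9,"hand": 0.0}
    - {"ax": 0,"ay": 0,"az": 0,"x": 0,"y": 0,"z": -1.7,"hand": 0.0}
    - {"ax": 0,"ay": 0,"az": 0,"x": 0,"y": 0,"z": -2.5,"hand": 0.0}
    - {"ax": 0,"ay": 0,"az": 0,"x": 0,"y": 0,"z": -3.0,"hand": 0.0}
    - {"ax": 0,"ay": 0,"az": 0,"x": 0,"y": 0,"z": -3.0,"hand": 0.0}
    - {"ax": 0,"ay": 0,"az": 0,"x": 0,"y": 0,"z": -3.0,"hand": 0.0}

```text
clock: 7.5
tcp_pos: [0.6155, 0.1118, 0.1934]
ee_rot: [-180.0, -0.2, -12.6]
ft_force: [0.7, 0.8, -1.2]
opening: 0.0425
```

Run:
```python
from h import *
s=st(); p=s["tcp_pos"]
c=[p[0],p[1],.165+.0022-.0022-.078-.0136-.0016+.12,-12.6]; print(c)
print("above pin",units(c,[.5331,.3082,c[2],79]))
```

```text
7.5 tcp [0.6155 0.1118 0.1934] rot [-1.7996e+02 -1.6000e-01 -1.2600e+01] F [ 0.7  0.8 -1.2] M [-0.01  0.02  0.01] op 0.0425 q [  4.  22.  85.  -0.  73. 107.]
[np.float64(0.6154950525240658), np.float64(0.1118183061122759), 0.1918, -12.6]
above pin [ -3.081  -4.342  -0.    -18.32 ]
```

Run:
```python
from h import *
c=[.6155,.1118,.1918,-12.6]
print("above pin",units(c,[.5331,.3082,.13,-11]))
snap("side","s6",210,220,150,120,5)
```

```text
above pin [-3.081 -4.342  1.545 -0.32 ]
```

View pics/s6.png

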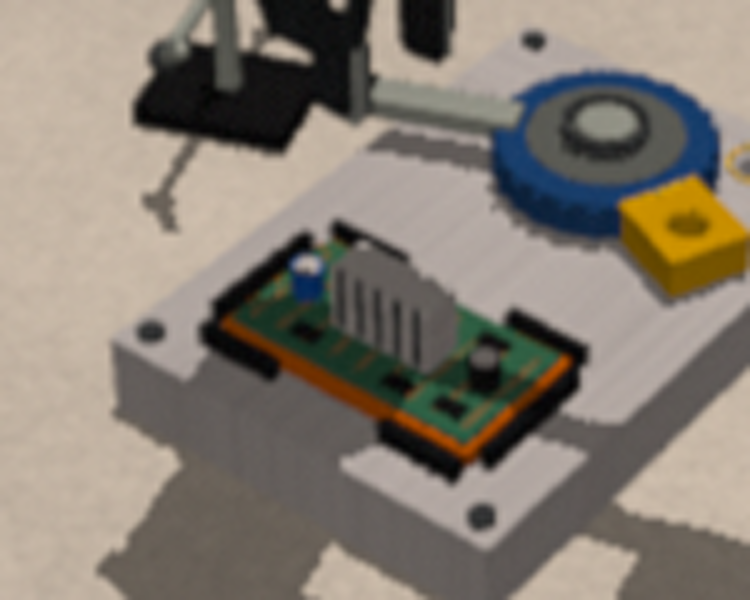

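The board sits flat inside the guide bars (board corners at crop (220,318) and (467,460)). Now to the pin.

Emit:
apply_moves:
  motion:
    - {"ax": 0,"ay": 0,"az": 0,"x": -0.6,"y": -0.8,"z": 0,"hand": 0}
    - {"ax": 0,"ay": 0,"az": 0,"x": -1.1,"y": -1.6,"z": 0,"hand": 0}
    - {"ax": 0,"ay": 0,"az": 0,"x": -1.6,"y": -2.4,"z": 0,"hand": 0}
    - {"ax": 0,"ay": 0,"az": -0.32,"x": -2.2,"y": -3.2,"z": 0,"hand": 0}
    - {"ax": 0,"ay": 0,"az": -0.32,"x": -2.7,"y": -3.9,"z": 0,"hand": 0}
    - {"ax": 0,"ay": 0,"az": -0.32,"x": -3.08,"y": -4.34,"z": 0.3,"hand": 0}
    - {"ax": 0,"ay": 0,"az": -0.32,"x": -3.08,"y": -4.34,"z": 0.9,"hand": 0}
    - {"ax": 0,"ay": 0,"az": -0.32,"x": -3.08,"y": -4.34,"z": 1.3,"hand": 0}
    - {"ax": 0,"ay": 0,"az": -0.32,"x": -3.08,"y": -4.34,"z": 1.3,"hand": 0}
    - {"ax": 0,"ay": 0,"az": -0.32,"x": -3.08,"y": -4.34,"z": 1.3,"hand": 0}
    - {"ax": 0,"ay": 0,"az": -0.32,"x": -3.08,"y": -4.34,"z": 1.3,"hand": 0}

```text
clock: 8.47
tcp_pos: [0.5327, 0.3078, 0.1398]
ee_rot: [180.0, 0.0, -11.0]
ft_force: [0.7, -0.1, 0.5]
opening: 0.0425
```

Run:
```python
from h import *
s=st(); p=s["tcp_pos"]
print(after([.6155,.1118,.1918,-12.6],[-3.08,-4.34,1.3,-.32]))
snap("side","s7",210,270,150,140,4,[p,[.5331,.3082,.1]])
snap("top","t7",70,190,150,130,5,[p,[.5331,.3082,.1]])
```

```text
8.47 tcp [0.5327 0.3078 0.1398] rot [ 1.7997e+02  3.0000e-02 -1.1030e+01] F [ 0.7 -0.1  0.5] M [ 0.06 -0.01 -0.01] op 0.0425 q [ 24.  23.  90.  -0.  66. 125.]
[np.float64(0.53314), np.float64(0.30809), np.float64(0.1398), -11.0]
```

View pics/s7.png

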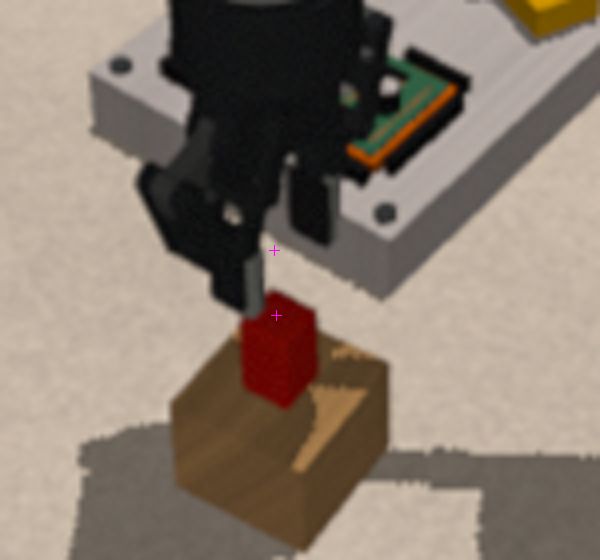

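View pics/t7.png

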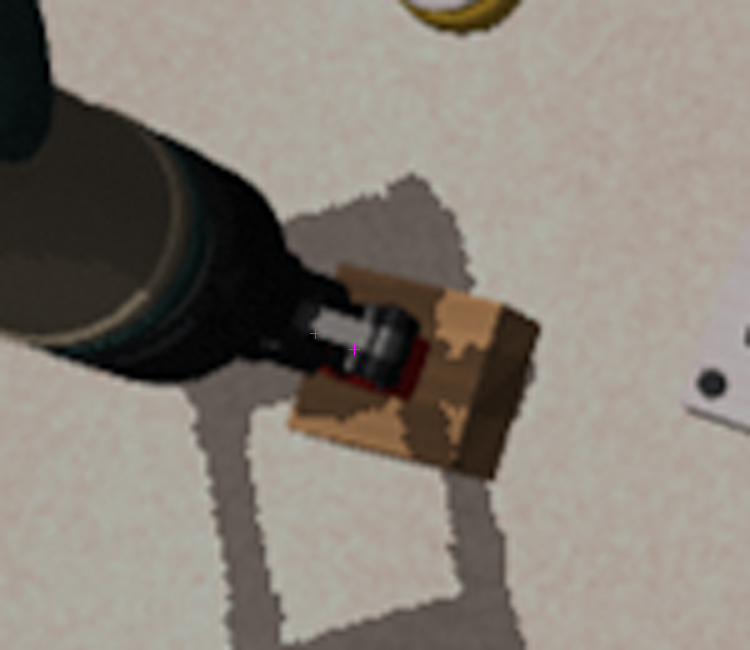

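Emit:
apply_moves:
  motion:
    - {"ax": 0,"ay": 0,"az": 0,"x": 0,"y": 0,"z": 0.5,"hand": 0}
    - {"ax": 0,"ay": 0,"az": 0,"x": 0,"y": 0,"z": 1.0,"hand": 0}
    - {"ax": 0,"ay": 0,"az": 0,"x": 0,"y": 0,"z": 1.4,"hand": 0}
    - {"ax": 0,"ay": 0,"az": 0,"x": 0,"y": 0,"z": 1.62,"hand": 0}
    - {"ax": 0,"ay": 0,"az": 0,"x": 0,"y": 0,"z": 1.62,"hand": 0}
    - {"ax": 0,"ay": 0,"az": 0,"x": 0,"y": 0,"z": 1.62,"hand": 0.1}
    - {"ax": 0,"ay": 0,"az": 0,"x": 0,"y": 0,"z": 1.62,"hand": 0.2}
    - {"ax": 0,"ay": 0,"az": 0,"x": 0,"y": 0,"z": 1.62,"hand": 0.4}
    - {"ax": 0,"ay": 0,"az": 0,"x": 0,"y": 0,"z": 1.62,"hand": 1}
    - {"ax": 0,"ay": 0,"az": 0,"x": 0,"y": 0,"z": 1.62,"hand": 1}
    - {"ax": 0,"ay": 0,"az": 0,"x": 0,"y": 0,"z": 1.62,"hand": 1}
    - {"ax": 0,"ay": 0,"az": 0,"x": 0,"y": 0,"z": 1.62,"hand": 1}

```text
clock: 9.57
tcp_pos: [0.5335, 0.3084, 0.0768]
ee_rot: [-179.9, -0.2, -11.0]
ft_force: [0.5, -0.8, 6.4]
opening: 0.0256
```

Run:
```python
from h import *
s=st(); p=s["tcp_pos"]
snap("side","s8",210,270,150,140,4,[p])
```

```text
9.57 tcp [0.5335 0.3084 0.0768] rot [-1.7991e+02 -1.5000e-01 -1.0990e+01] F [ 0.5 -0.8  6.4] M [-0.08  0.01  0.  ] op 0.0256 q [ 24.  27.  95.  -0.  58. 125.]
```

View pics/s8.png

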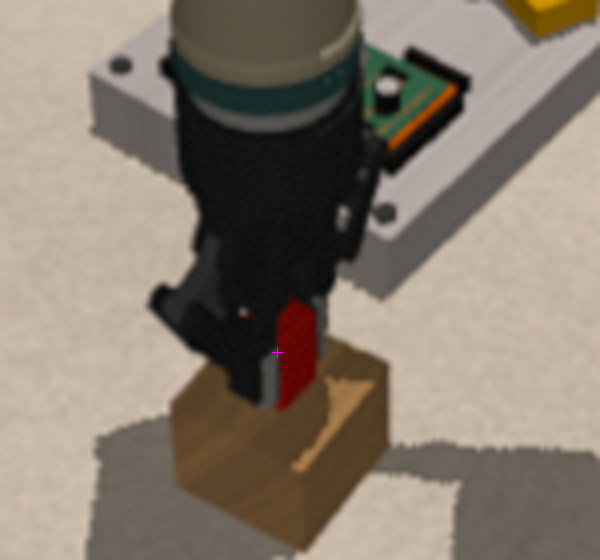

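Run:
```python
from h import *
c=[.53314,.30809,.075,-11]
print(units(c,[.5262,.0058,.195,-11]),units(c,[.5262,.0058,.155,-11]))
```

```text
[ 1.272  7.452 -3.     0.   ] [ 1.272  7.452 -2.     0.   ]
```

Emit:
apply_moves:
  motion:
    - {"ax": 0,"ay": 0,"az": 0,"x": 0,"y": 0,"z": -0.3,"hand": 1}
    - {"ax": 0,"ay": 0,"az": 0,"x": 0,"y": 0,"z": -0.8,"hand": 1}
    - {"ax": 0,"ay": 0,"az": 0,"x": 0,"y": 0,"z": -1.4,"hand": 1}
    - {"ax": 0,"ay": 0,"az": 0,"x": 0,"y": 0,"z": -2.0,"hand": 1}
    - {"ax": 0,"ay": 0,"az": 0,"x": 0,"y": 0,"z": -2.6,"hand": 1}
    - {"ax": 0,"ay": 0,"az": 0,"x": 0,"y": 0,"z": -3.0,"hand": 1}
    - {"ax": 0,"ay": 0,"az": 0,"x": 0,"y": 0,"z": -3.0,"hand": 1}
    - {"ax": 0,"ay": 0,"az": 0,"x": 0,"y": 0,"z": -3.0,"hand": 1}

```text
clock: 10.28
tcp_pos: [0.5326, 0.3082, 0.1957]
ee_rot: [-180.0, -0.1, -11.0]
ft_force: [0.1, -0.2, -1.5]
opening: 0.0254
```

Emit:
apply_moves:
  motion:
    - {"ax": 0,"ay": 0,"az": 0,"x": 0.1,"y": 0.6,"z": 0,"hand": 1}
    - {"ax": 0,"ay": 0,"az": 0,"x": 0.25,"y": 1.4,"z": 0,"hand": 1}
    - {"ax": 0,"ay": 0,"az": 0,"x": 0.4,"y": 2.2,"z": 0,"hand": 1}
    - {"ax": 0,"ay": 0,"az": 0,"x": 0.5,"y": 3.0,"z": 0,"hand": 1}
    - {"ax": 0,"ay": 0,"az": 0,"x": 0.65,"y": 3.8,"z": 0,"hand": 1}
    - {"ax": 0,"ay": 0,"az": 0,"x": 0.8,"y": 4.6,"z": 0,"hand": 1}
    - {"ax": 0,"ay": 0,"az": 0,"x": 0.9,"y": 5.4,"z": 0,"hand": 1}
    - {"ax": 0,"ay": 0,"az": 0,"x": 1.05,"y": 6.2,"z": 0,"hand": 1}
    - {"ax": 0,"ay": 0,"az": 0,"x": 1.2,"y": 6.9,"z": 0,"hand": 1}
    - {"ax": 0,"ay": 0,"az": 0,"x": 1.272,"y": 7.452,"z": 0.2,"hand": 1}
    - {"ax": 0,"ay": 0,"az": 0,"x": 1.272,"y": 7.452,"z": 0.6,"hand": 1}
    - {"ax": 0,"ay": 0,"az": 0,"x": 1.272,"y": 7.452,"z": 0.9,"hand": 1}
    - {"ax": 0,"ay": 0,"az": 0,"x": 1.272,"y": 7.452,"z": 0.9,"hand": 1}
    - {"ax": 0,"ay": 0,"az": 0,"x": 1.272,"y": 7.452,"z": 0.9,"hand": 1}
    - {"ax": 0,"ay": 0,"az": 0,"x": 1.272,"y": 7.452,"z": 0.9,"hand": 1}

```text
clock: 11.53
tcp_pos: [0.5254, 0.006, 0.1588]
ee_rot: [180.0, 0.1, -11.0]
ft_force: [0.1, -0.4, -1.0]
opening: 0.0253
```

Run:
```python
from h import *
s=st(); p=s["tcp_pos"]; tip=p-[0,0,.0688]
snap("side","s9",290,190,110,100,6,[tip])
snap("top","t9",230,215,120,100,6,[tip])
```

```text
11.53 tcp [0.5254 0.006  0.1588] rot [ 1.7999e+02  6.0000e-02 -1.0980e+01] F [ 0.1 -0.4 -1. ] M [-0.03 -0.02 -0.01] op 0.0253 q [ -7.  15. 100.  -0.  65.  94.]
```

View pics/s9.png

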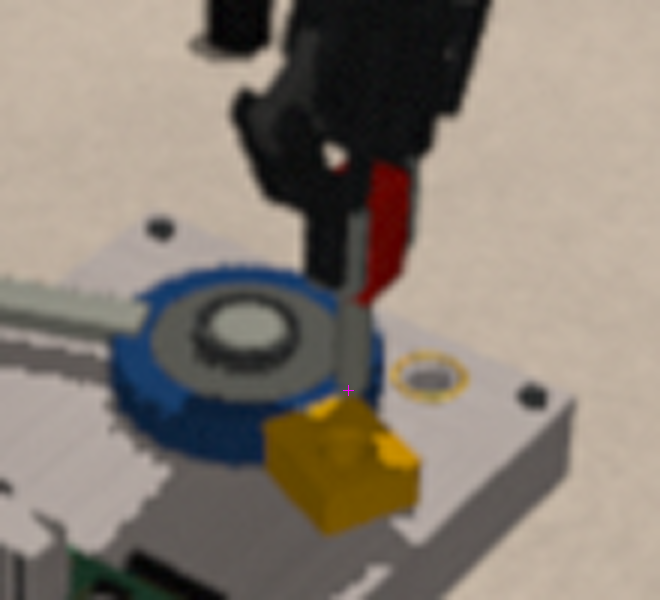

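View pics/t9.png

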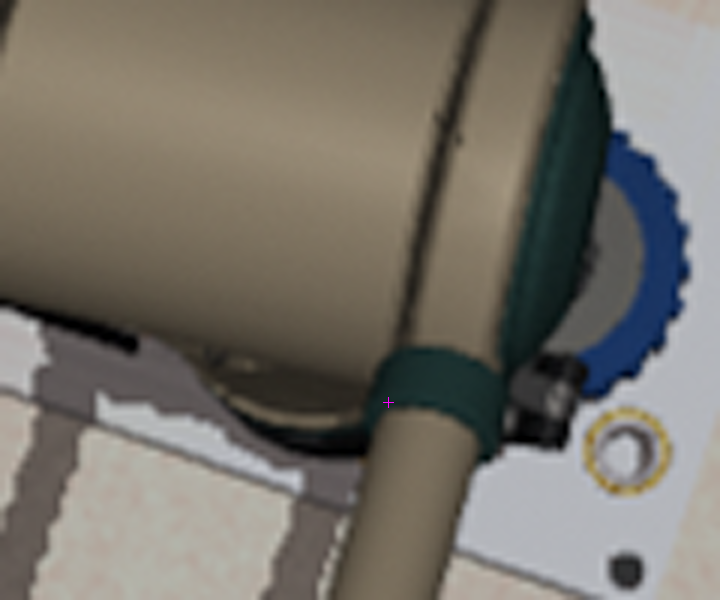

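Emit:
apply_moves:
  motion:
    - {"ax": 0,"ay": 0,"az": 0,"x": 0.018,"y": 0,"z": 0.3,"hand": 1}
    - {"ax": 0,"ay": 0,"az": 0,"x": 0.018,"y": 0,"z": 0.5,"hand": 1}
    - {"ax": 0,"ay": 0,"az": 0,"x": 0.018,"y": 0,"z": 0.65,"hand": 1}
    - {"ax": 0,"ay": 0,"az": 0,"x": 0.018,"y": 0,"z": 0.75,"hand": 1}
    - {"ax": 0,"ay": 0,"az": 0,"x": 0.018,"y": 0,"z": 0.8,"hand": 1}
    - {"ax": 0,"ay": 0,"az": 0,"x": 0.018,"y": 0,"z": 0.8,"hand": 1}

```text
clock: 12.13
tcp_pos: [0.526, 0.0057, 0.1269]
ee_rot: [180.0, 0.0, -11.0]
ft_force: [0.7, 0.3, -1.0]
opening: 0.0256
```

Run:
```python
from h import *
s=st(); p=s["tcp_pos"]; tip=p-[0,0,.0688]
snap("side","s10",290,190,110,100,6,[tip])
```

```text
12.13 tcp [0.526  0.0057 0.1269] rot [ 1.7999e+02  4.0000e-02 -1.0990e+01] F [ 0.7  0.3 -1. ] M [ 0.03 -0.01 -0.05] op 0.0256 q [ -7.  17. 103.  -0.  60.  94.]
```

View pics/s10.png

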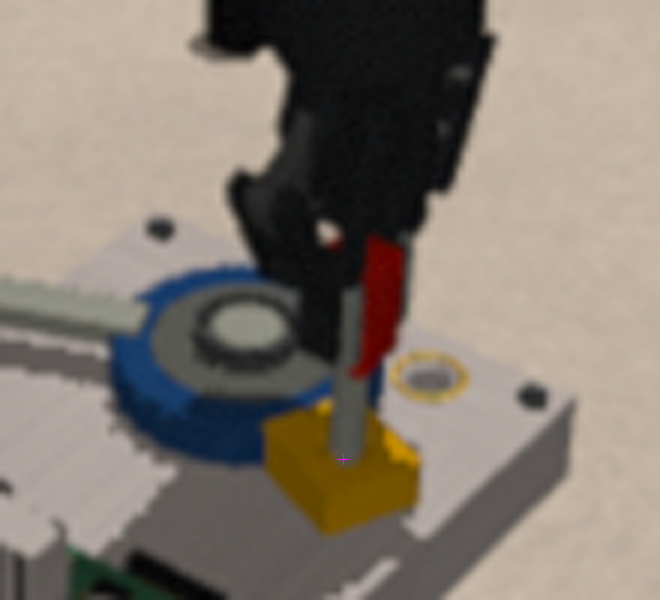

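Emit:
apply_moves:
  motion:
    - {"ax": 0,"ay": 0,"az": 0,"x": 0,"y": 0,"z": 0.1,"hand": 1}
    - {"ax": 0,"ay": 0,"az": 0,"x": 0,"y": 0,"z": 0.2,"hand": 1}
    - {"ax": 0,"ay": 0,"az": 0,"x": 0,"y": 0,"z": 0.3,"hand": 1}
    - {"ax": 0,"ay": 0,"az": 0,"x": 0,"y": 0,"z": 0.34,"hand": 1}
    - {"ax": 0,"ay": 0,"az": 0,"x": 0,"y": 0,"z": 0.34,"hand": 1}
    - {"ax": 0,"ay": 0,"az": 0,"x": 0,"y": 0,"z": 0.34,"hand": 1}

```text
clock: 12.68
tcp_pos: [0.5262, 0.0056, 0.1135]
ee_rot: [180.0, 0.0, -11.0]
ft_force: [-0.8, -0.1, -0.4]
opening: 0.025
```

Run:
```python
from h import *
s=st(); p=s["tcp_pos"]
# arc: axis and socket
ax=np.array([.583,-.0357]); so=np.array([.5233,-.0738])
print(np.linalg.norm(so-ax), np.degrees(np.arctan2(*(so-ax)[::-1])), np.linalg.norm(p[:2]-ax),np.degrees(np.arctan2(*(p[:2]-ax)[::-1])))
c=[.5264,.0057,p[2],-11]
a0=np.arctan2(.0057+.0357,.5264-.583)
for k in range(1,19):
    a=a0+np.radians(k*4); q=ax+.0705*np.array([np.cos(a),np.sin(a)]); print(k*4,q.round(4),units(c,[*q,p[2],-11])[:2])
print(units(c,[*so,p[2],-11]))
```

```text
12.68 tcp [0.5262 0.0056 0.1135] rot [ 1.7999e+02  2.0000e-02 -1.1010e+01] F [-0.8 -0.1 -0.4] M [-0.03  0.02  0.02] op 0.025 q [ -7.  18. 104.  -0.  58.  94.]
0.07082160687247922 -147.45434929815858 0.0702410965999354 144.00612155332436
4 [0.5233 0.0019] [-0.057  0.109]
8 [ 0.5209 -0.0024] [-0.097  0.225]
12 [ 0.5187 -0.0068] [-0.13   0.344]
16 [ 0.5168 -0.0114] [-0.153  0.465]
20 [ 0.5153 -0.0161] [-0.169  0.587]
24 [ 0.5141 -0.0208] [-0.176  0.71 ]
28 [ 0.5132 -0.0257] [-0.174  0.833]
32 [ 0.5127 -0.0306] [-0.164  0.955]
36 [ 0.5125 -0.0355] [-0.145  1.077]
40 [ 0.5127 -0.0404] [-0.117  1.197]
44 [ 0.5132 -0.0453] [-0.082  1.314]
48 [ 0.514  -0.0501] [-0.038  1.429]
52 [ 0.5152 -0.0549] [0.014 1.541]
56 [ 0.5167 -0.0596] [0.073 1.649]
60 [ 0.5185 -0.0642] [0.14  1.752]
64 [ 0.5206 -0.0686] [0.213 1.851]
68 [ 0.5231 -0.0729] [0.294 1.944]
72 [ 0.5258 -0.077 ] [0.38  2.031]
[ 0.303  1.966 -0.     0.   ]
```

Emit:
apply_moves:
  motion:
    - {"ax": 0,"ay": 0,"az": 0,"x": -0.057,"y": 0.109,"z": 0,"hand": 1}
    - {"ax": 0,"ay": 0,"az": 0,"x": -0.097,"y": 0.225,"z": 0,"hand": 1}
    - {"ax": 0,"ay": 0,"az": 0,"x": -0.13,"y": 0.344,"z": 0,"hand": 1}
    - {"ax": 0,"ay": 0,"az": 0,"x": -0.153,"y": 0.465,"z": 0,"hand": 1}
    - {"ax": 0,"ay": 0,"az": 0,"x": -0.169,"y": 0.587,"z": 0,"hand": 1}
    - {"ax": 0,"ay": 0,"az": 0,"x": -0.176,"y": 0.71,"z": 0,"hand": 1}
    - {"ax": 0,"ay": 0,"az": 0,"x": -0.174,"y": 0.833,"z": 0,"hand": 1}
    - {"ax": 0,"ay": 0,"az": 0,"x": -0.164,"y": 0.955,"z": 0,"hand": 1}
    - {"ax": 0,"ay": 0,"az": 0,"x": -0.145,"y": 1.077,"z": 0,"hand": 1}
    - {"ax": 0,"ay": 0,"az": 0,"x": -0.117,"y": 1.197,"z": 0,"hand": 1}
    - {"ax": 0,"ay": 0,"az": 0,"x": -0.082,"y": 1.314,"z": 0,"hand": 1}
    - {"ax": 0,"ay": 0,"az": 0,"x": -0.038,"y": 1.429,"z": 0,"hand": 1}
    - {"ax": 0,"ay": 0,"az": 0,"x": 0.014,"y": 1.541,"z": 0,"hand": 1}
    - {"ax": 0,"ay": 0,"az": 0,"x": 0.073,"y": 1.649,"z": 0,"hand": 1}
    - {"ax": 0,"ay": 0,"az": 0,"x": 0.14,"y": 1.752,"z": 0,"hand": 1}
    - {"ax": 0,"ay": 0,"az": 0,"x": 0.213,"y": 1.851,"z": 0,"hand": 1}
    - {"ax": 0,"ay": 0,"az": 0,"x": 0.303,"y": 1.966,"z": 0,"hand": 1}
    - {"ax": 0,"ay": 0,"az": 0,"x": 0.303,"y": 1.966,"z": 0,"hand": 1}
    - {"ax": 0,"ay": 0,"az": 0,"x": 0.303,"y": 1.966,"z": 0,"hand": 1}
    - {"ax": 0,"ay": 0,"az": 0,"x": 0.303,"y": 1.966,"z": 0,"hand": 1}

```text
clock: 14.35
tcp_pos: [0.5214, -0.0716, 0.1134]
ee_rot: [-179.7, 0.3, -11.1]
ft_force: [0.5, 10.0, 1.8]
opening: 0.0255
```

Run:
```python
from h import *
s=st(); p=s["tcp_pos"]; tip=p-[0,0,.0688]
snap("side","s11",260,170,140,110,5,[tip])
snap("top","t11",220,200,150,120,5,[tip])
```

```text
14.35 tcp [ 0.5214 -0.0716  0.1134] rot [-179.72    0.25  -11.11] F [ 0.5 10.   1.8] M [ 1.9  -0.19  0.02] op 0.0255 q [-16.  18. 103.   0.  59.  85.]
```

View pics/s11.png

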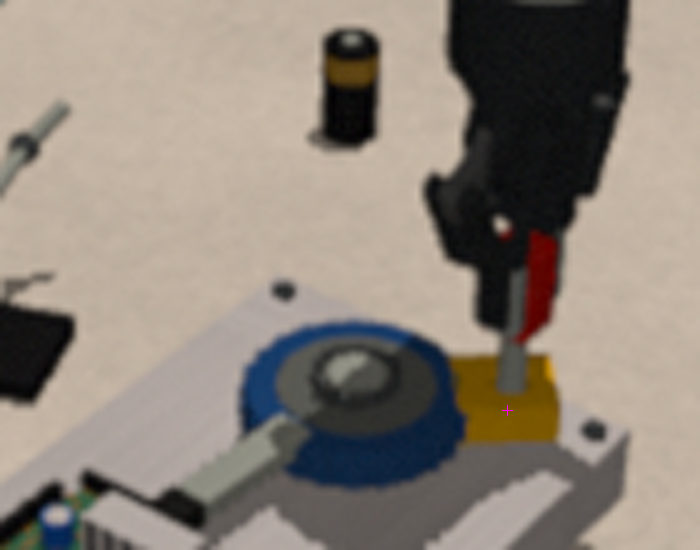

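View pics/t11.png

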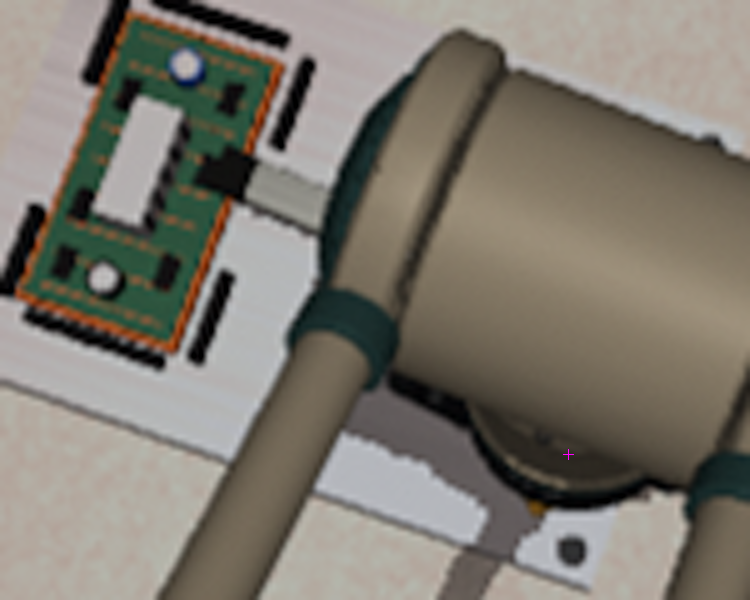

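Emit:
apply_moves:
  motion:
    - {"ax": 0,"ay": 0,"az": 0,"x": 0.03,"y": 0.03,"z": 0,"hand": 1}
    - {"ax": 0,"ay": 0,"az": 0,"x": 0.062,"y": 0.06,"z": 0,"hand": 1}
    - {"ax": 0,"ay": 0,"az": 0,"x": 0.062,"y": 0.06,"z": 0,"hand": 1}
    - {"ax": 0,"ay": 0,"az": 0,"x": 0.062,"y": 0.06,"z": 0.06,"hand": 1}
    - {"ax": 0,"ay": 0,"az": 0,"x": 0.062,"y": 0.06,"z": 0.12,"hand": 1}
    - {"ax": 0,"ay": 0,"az": 0,"x": 0.062,"y": 0.06,"z": 0.18,"hand": 1}
    - {"ax": 0,"ay": 0,"az": 0,"x": 0.062,"y": 0.06,"z": 0.24,"hand": 1}
    - {"ax": 0,"ay": 0,"az": 0,"x": 0.062,"y": 0.06,"z": 0.24,"hand": 1}

```text
clock: 15.12
tcp_pos: [0.5228, -0.0744, 0.1036]
ee_rot: [-179.7, 0.3, -11.1]
ft_force: [0.2, 9.5, 0.9]
opening: 0.0254
```

Run:
```python
from h import *
s=st(); p=s["tcp_pos"]
```

```text
15.12 tcp [ 0.5228 -0.0744  0.1036] rot [-179.75    0.31  -11.09] F [0.2 9.5 0.9] M [ 1.77 -0.01  0.03] op 0.0254 q [-16.  19. 104.   0.  58.  85.]
```

Emit:
apply_moves:
  motion:
    - {"ax": 0,"ay": 0,"az": 0,"x": 0,"y": 0,"z": 0.07,"hand": 1}
    - {"ax": 0,"ay": 0,"az": 0,"x": 0,"y": 0,"z": 0.14,"hand": 1}
    - {"ax": 0,"ay": 0,"az": 0,"x": 0,"y": 0,"z": 0.21,"hand": 1}
    - {"ax": 0,"ay": 0,"az": 0,"x": 0,"y": 0,"z": 0.28,"hand": 1}
    - {"ax": 0,"ay": 0,"az": 0,"x": 0,"y": 0,"z": 0.35,"hand": 1}
    - {"ax": 0,"ay": 0,"az": 0,"x": 0,"y": 0,"z": 0.41,"hand": 1}
    - {"ax": 0,"ay": 0,"az": 0,"x": 0,"y": 0,"z": 0.44,"hand": 1}
    - {"ax": 0,"ay": 0,"az": 0,"x": 0,"y": 0,"z": 0.44,"hand": 1}
    - {"ax": 0,"ay": 0,"az": 0,"x": 0,"y": 0,"z": 0.44,"hand": 1}

```text
clock: 15.87
tcp_pos: [0.5229, -0.0745, 0.0862]
ee_rot: [-179.8, 0.3, -11.1]
ft_force: [0.1, 9.0, 1.8]
opening: 0.0251
```

Run:
```python
from h import *
s=st(); p=s["tcp_pos"]
snap("side","s12",260,170,140,110,5)
```

```text
15.87 tcp [ 0.5229 -0.0745  0.0862] rot [-179.78    0.31  -11.09] F [0.1 9.  1.8] M [ 1.65 -0.08 -0.03] op 0.0251 q [-16.  20. 105.   0.  55.  85.]
```

View pics/s12.png

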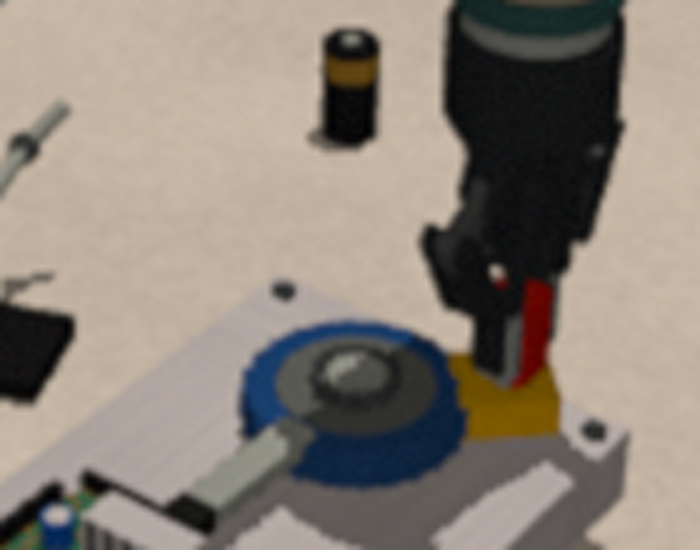

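Emit:
apply_moves:
  motion:
    - {"ax": 0,"ay": 0,"az": 0,"x": 0,"y": 0,"z": 0.02,"hand": 1}
    - {"ax": 0,"ay": 0,"az": 0,"x": 0,"y": 0,"z": 0.04,"hand": 1}
    - {"ax": 0,"ay": 0,"az": 0,"x": 0,"y": 0,"z": 0.06,"hand": 1}
    - {"ax": 0,"ay": 0,"az": 0,"x": 0,"y": 0,"z": 0.06,"hand": 1}
    - {"ax": 0,"ay": 0,"az": 0,"x": 0,"y": 0,"z": 0.06,"hand": 1}

```text
clock: 16.33
tcp_pos: [0.5233, -0.075, 0.0848]
ee_rot: [-179.8, 0.2, -11.1]
ft_force: [-0.8, 9.7, 7.4]
opening: 0.0253
```

Emit:
apply_moves:
  motion:
    - {"ax": 0,"ay": 0,"az": 0,"x": -0.02,"y": -0.03,"z": 0,"hand": 1}
    - {"ax": 0,"ay": 0,"az": 0,"x": -0.04,"y": -0.06,"z": 0,"hand": 1}
    - {"ax": 0,"ay": 0,"az": 0,"x": -0.04,"y": -0.06,"z": 0,"hand": 1}
    - {"ax": 0,"ay": 0,"az": 0,"x": -0.04,"y": -0.06,"z": 0,"hand": 1}

```text
clock: 16.67
tcp_pos: [0.5217, -0.0727, 0.0848]
ee_rot: [-179.9, 0.3, -11.0]
ft_force: [-2.5, 8.0, 8.3]
opening: 0.0255
```

Emit:
apply_moves:
  motion:
    - {"ax": 0,"ay": 0,"az": 0,"x": -0.01,"y": -0.03,"z": 0,"hand": 1}
    - {"ax": 0,"ay": 0,"az": 0,"x": -0.02,"y": -0.05,"z": 0,"hand": 1}
    - {"ax": 0,"ay": 0,"az": 0,"x": -0.02,"y": -0.05,"z": 0,"hand": 1}
    - {"ax": 0,"ay": 0,"az": 0,"x": -0.02,"y": -0.05,"z": 0,"hand": 1}

```text
clock: 17.0
tcp_pos: [0.5215, -0.0723, 0.0848]
ee_rot: [179.9, 0.2, -11.0]
ft_force: [-2.4, 3.0, 6.6]
opening: 0.0251
```

Lateral force has dropped to 3 N, so the socket wall now carries the spring. Release and rise.

Emit:
apply_moves:
  motion:
    - {"ax": 0,"ay": 0,"az": 0,"x": 0,"y": 0,"z": 0,"hand": 0.36}
    - {"ax": 0,"ay": 0,"az": 0,"x": 0,"y": 0,"z": 0,"hand": 0.3}
    - {"ax": 0,"ay": 0,"az": 0,"x": 0,"y": 0,"z": 0,"hand": 0.2}
    - {"ax": 0,"ay": 0,"az": 0,"x": 0,"y": 0,"z": 0,"hand": 0.1}
    - {"ax": 0,"ay": 0,"az": 0,"x": 0,"y": 0,"z": 0,"hand": 0}
    - {"ax": 0,"ay": 0,"az": 0,"x": 0,"y": 0,"z": 0,"hand": 0}
    - {"ax": 0,"ay": 0,"az": 0,"x": 0,"y": 0,"z": 0,"hand": 0}

```text
clock: 17.58
tcp_pos: [0.5236, -0.0721, 0.084]
ee_rot: [180.0, 0.0, -11.0]
ft_force: [0.6, -0.5, -0.2]
opening: 0.043
```

Run:
```python
from h import *
s=st(); p=s["tcp_pos"]
snap("side","s13",260,170,140,110,5)
```

```text
17.58 tcp [ 0.5236 -0.0721  0.084 ] rot [ 1.7998e+02  1.0000e-02 -1.1000e+01] F [ 0.6 -0.5 -0.2] M [-0.05  0.02  0.01] op 0.043 q [-15.  20. 105.  -0.  55.  86.]
```

View pics/s13.png

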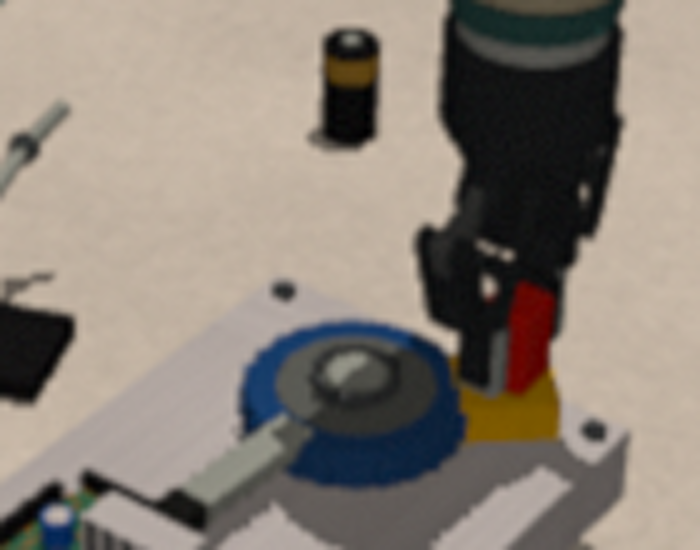

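Emit:
apply_moves:
  motion:
    - {"ax": 0,"ay": 0,"az": 0,"x": 0,"y": 0,"z": -0.2,"hand": 0}
    - {"ax": 0,"ay": 0,"az": 0,"x": 0,"y": 0,"z": -0.6,"hand": 0}
    - {"ax": 0,"ay": 0,"az": 0,"x": 0,"y": 0,"z": -1.2,"hand": 0}
    - {"ax": 0,"ay": 0,"az": 0,"x": 0,"y": 0,"z": -2.0,"hand": 0}
    - {"ax": 0,"ay": 0,"az": 0,"x": 0,"y": 0,"z": -2.8,"hand": 0}
    - {"ax": 0,"ay": 0,"az": 0,"x": 0,"y": 0,"z": -3.4,"hand": 0}
    - {"ax": 0,"ay": 0,"az": 0,"x": -0.8,"y": 0.8,"z": -3.4,"hand": 0}
    - {"ax": 0,"ay": 0,"az": 0,"x": -1.5,"y": 1.6,"z": -3.4,"hand": 0}
    - {"ax": 0,"ay": 0,"az": 0,"x": -2.2,"y": 2.4,"z": -3.4,"hand": 0}
    - {"ax": 0,"ay": 0,"az": 0,"x": -2.9,"y": 3.2,"z": -3.4,"hand": 0}
    - {"ax": 0,"ay": 0,"az": 0,"x": -3.5,"y": 4.0,"z": -3.4,"hand": 0}
    - {"ax": 0,"ay": 0,"az": 0,"x": -3.5,"y": 4.8,"z": -3.4,"hand": 0}
    - {"ax": 0,"ay": 0,"az": 0,"x": -3.5,"y": 5.6,"z": -3.4,"hand": 0}
    - {"ax": 0,"ay": 0,"az": 0,"x": -3.5,"y": 5.6,"z": -3.4,"hand": 0}
    - {"ax": 0,"ay": 0,"az": 0,"x": -3.5,"y": 5.6,"z": -3.4,"hand": 0}

```text
clock: 18.88
tcp_pos: [0.343, -0.2665, 0.2207]
ee_rot: [180.0, -0.0, -11.2]
ft_force: [-0.5, 0.2, 0.1]
opening: 0.0428
```

Run:
```python
from h import *
st()
snap("side","s14",225,190,170,130,4)
snap("top","t14",200,175,180,150,4)
```

```text
18.88 tcp [ 0.343  -0.2665  0.2207] rot [ 1.7997e+02 -4.0000e-02 -1.1200e+01] F [-0.5  0.2  0.1] M [ 0.02  0.   -0.01] op 0.0428 q [-47.   5. 104.   0.  71.  54.]
```

View pics/s14.png

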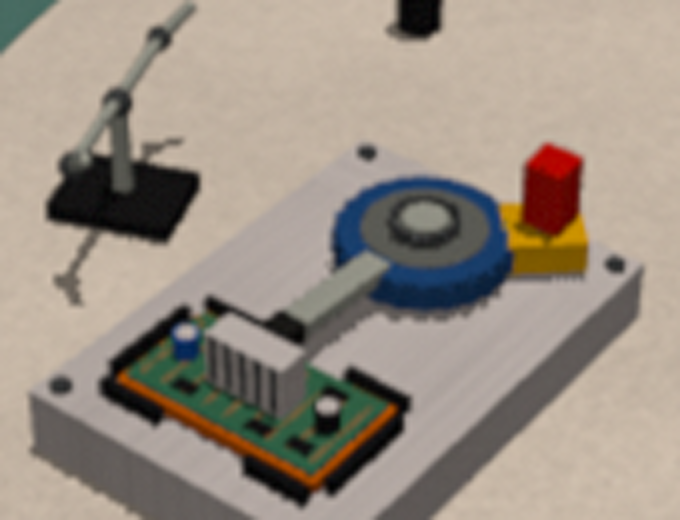

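View pics/t14.png

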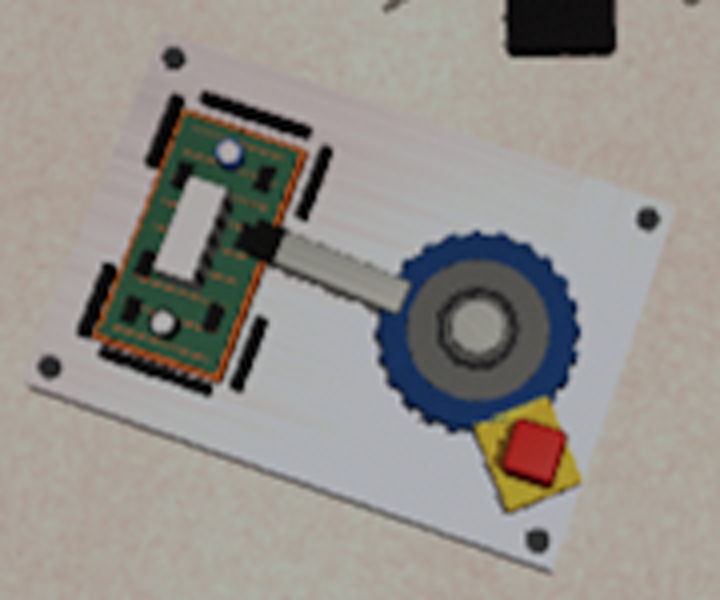

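View pics/t14_full.png

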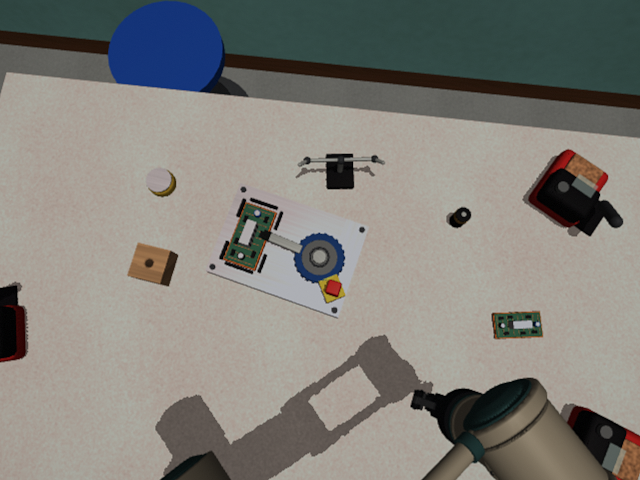

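Run:
```python
from h import *
im=cv2.imread("pics/s14_full.png"); cv2.imwrite("pics/z14.png",cv2.resize(im[215:270,335:395],None,fx=10,fy=10,interpolation=cv2.INTER_CUBIC))
```

```text
(no output)
```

View pics/z14.png

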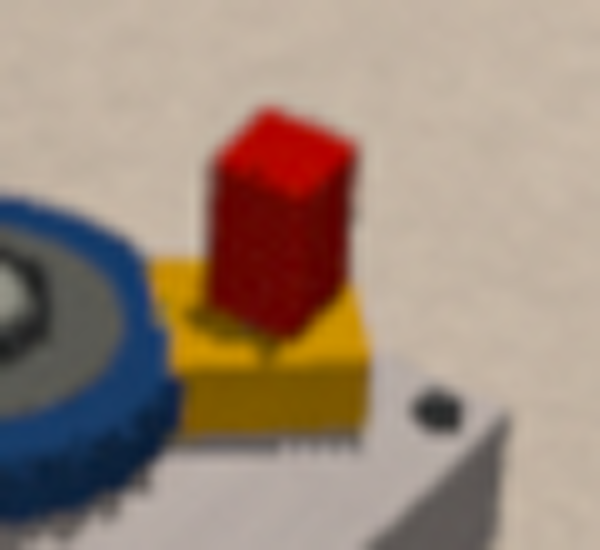

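Run:
```python
from h import *
im=cv2.imread("pics/t14_full.png"); cv2.imwrite("pics/y14.png",cv2.resize(im[265:310,310:360],None,fx=12,fy=12,interpolation=cv2.INTER_CUBIC))
```

```text
(no output)
```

View pics/y14.png

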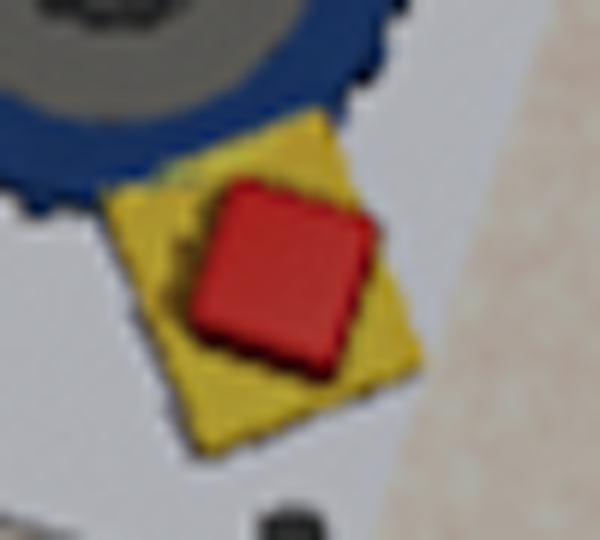

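Run:
```python
from h import *
T=un((310,265),12,[(242,180),(376,222),(328,380),(190,328)]); S=un((335,215),10,[(270,105),(355,150),(305,197),(213,158)])
# top corners order: far(+x,+y),( +x,-y),(-x,-y),(-x,+y); side order: (+x,-y)=(270,105)? use centres
t=np.mean(T,0); s=np.mean(S,0)
f=lambda X:np.r_[proj("top",X)[0]-t,proj("side",X)[0]-s]
r=least_squares(f,[.52,-.07,.1]); print("head top centre",r.x,r.fun)
print("bare: at z=.108",proj("side",[.5236,-.0735,.108]),s,back("top",t,.108))
# reference: same method on the pin at start
t0=np.mean(un((110,225),8,[(225,215),(312,238),(275,342),(190,310)]),0);s0=np.mean(un((240,335),8,[(243,125),(306,58),(392,104),(322,178)]),0)
f=lambda X:np.r_[proj("top",X)[0]-t0,proj("side",X)[0]-s0]
r=least_squares(f,[.53,.3,.1]); print("start top centre (true .100)",r.x,r.fun)
```

```text
head top centre [ 0.52021885 -0.07075842  0.1064525 ] [ 0.0199664   0.15497281 -0.1779804  -0.03491779]
bare: at z=.108 [[361.98209679 228.15845129]] [363.125 229.8  ] [ 0.52034689 -0.07068162  0.108     ]
start top centre (true .100) [0.53322829 0.30774537 0.09814175] [ 0.05646354  0.3740302  -0.32024854 -0.08937767]
```

Run:
```python
from h import *
st(); print(bot.close_job())
```

```text
18.98 tcp [ 0.3433 -0.2645  0.2203] rot [-1.7996e+02  1.0000e-02 -1.1020e+01] F [-0.1  0.7  0.7] M [-0.02  0.   -0.  ] op 0.0427 q [-47.   4. 104.   0.  71.  54.]
the job is handed in; nothing more can be done
None
```

The job is done and handed in at about 19 s of the 69 s allowed: the larger board is in the nest and the wheel is locked by the pin.

- **Board:** I gripped it by the heat sink and lowered it until I felt light contact (about 7 N) before letting go. The last pictures show it flat inside the guide bars.
- **Wheel and pin:** I put the pin into the lug, turned the wheel round to the socket and lowered the pin. Its head met the lug at the expected height (TCP 84.8 mm). I let the socket wall take the spring load, opened the gripper and backed away.
- **Last checks:**
  - The wheel stays turned with its finger over the board's edge.
  - The top of the pin head measured 106.5 mm above the table, against 108 mm when fully home. The same method read 1.9 mm low on the parked pin, so I take it as fully home.
  - By eye, the tin, cell, stand and small board look unmoved.
  - No force I read went above about 10 N.
- **What did not agree perfectly:** The pin head leans by an estimated few degrees, because the spring pushes it across the play in the holes. The two cameras also differed by 2 to 3 mm. I mostly used the top camera, which matched the arm's own position readings.

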